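# File the loose carry cases into the sale row by size

### The job

The carry cases in the rack are shown for sale in order of size, one of each. Slide every loose case down into the row between the next smaller and the next larger case, easing those two apart with it, until it stands upright on the rack in line with the others; where two loose cases are the same size, put only one in the row and the spare in the cardboard crate. Leave the row closed up, with the rack's sliding end plate against the last case, and leave the other things on the table alone.

Things in the scene. Friction and masses are not known exactly. Their poses are not given: they have to be found in the camera images.
- row_1_mid (a point): Case in the rack (smallest, next to the fixed end): grey moulded-plastic carry case, body 88 wide (x) x 40 thick (y) x 58 mm high. All cases are one family with axes x along width and handle, y through the thickness, z up; every case point is the centre of the body (half the body height above its underside, handle not counted).
- row_2_mid (a point): Case in the rack (number 2 from the fixed end): grey moulded-plastic carry case, body 100 wide (x) x 40 thick (y) x 76 mm high. Every case has a black carry handle centred on top: a loop 54 long (x) x 16 thick x 34 mm high above the body, with upright end faces, so it can be taken across its 54 mm length even in a full row.
- row_3_mid (a point): Case in the rack (number 3 from the fixed end): grey moulded-plastic carry case, body 112 wide (x) x 40 thick (y) x 94 mm high. On every case the body's top is a half round of 20 mm radius along x and the lower long edges are rounded by 6 mm, so that one eases others apart. Smooth plastic, 0.15 to 0.39 kg.
- row_4_mid (a point): Case in the rack (tallest, next to the sliding end): grey moulded-plastic carry case, body 124 wide (x) x 40 thick (y) x 112 mm high. Every case stands by itself, also loose, and has its weight low; it tips over beyond about 15 degrees. At the start the row has gaps of about 21 to 27 mm.
- loose_1a_mid (a point): Loose case, standing on the table, may be absent: grey moulded-plastic carry case, body 94 wide (x) x 40 thick (y) x 67 mm high; by size it belongs between row_1 and row_2. loose_1b is an identical one. Same family, point and axes as the row cases.
- loose_1b_mid (a point): Loose case, standing on the table, may be absent: grey moulded-plastic carry case, body 94 wide (x) x 40 thick (y) x 67 mm high; by size it belongs between row_1 and row_2. loose_1a is an identical one. Same family, point and axes as the row cases.
- loose_2a_mid (a point): Loose case, standing on the table, may be absent: grey moulded-plastic carry case, body 106 wide (x) x 40 thick (y) x 85 mm high; by size it belongs between row_2 and row_3. loose_2b is an identical one. Same family, point and axes as the row cases.
- loose_2b_mid (a point): Loose case, standing on the table, may be absent: grey moulded-plastic carry case, body 106 wide (x) x 40 thick (y) x 85 mm high; by size it belongs between row_2 and row_3. loose_2a is an identical one. Same family, point and axes as the row cases.
- loose_3a_mid (a point): Loose case, standing on the table, may be absent: grey moulded-plastic carry case, body 118 wide (x) x 40 thick (y) x 103 mm high; by size it belongs between row_3 and row_4. loose_3b is an identical one. Same family, point and axes as the row cases.
- loose_3b_mid (a point): Loose case, standing on the table, may be absent: grey moulded-plastic carry case, body 118 wide (x) x 40 thick (y) x 103 mm high; by size it belongs between row_3 and row_4. loose_3a is an identical one. Same family, point and axes as the row cases.
- rack: Dark steel rack fixed to the table. Base 130 (x) x 400 mm (y), upper face 8 mm above the table; fixed end plate 100 high above it, inner face at y = -170 mm; a sliding end plate. Origin: on the table under the row's centre line. y runs along the row from the fixed to the sliding end, small cases to tall; cases stand on x = 0, axes along the rack's.
- rack_end (a joint): Sliding end plate of the rack: the y (m, rack frame) of its inner face, towards the cases. 0 to 0.18; about 2 N of friction, stays where left. Plate 124 wide, 8 mm thick, top edge 110 mm above the table, free above and behind: push it from outside or pinch its top edge.
- rack_end_face (a point): Point on the inner face of the sliding end plate, at the middle of its width, 58 mm above the table.
- crate: Open cardboard crate for spares, 190 (x) x 230 (y) x 75 mm high, walls and floor 6 mm, fixed to the table. Origin: centre of its underside.
- bowl: Bystander: green glass bowl, 110 across, 50 mm high. Origin: at its underside. To be left alone.
- mug: Bystander: white china mug, 76 across, 90 mm high. Origin: at its underside. To be left alone.
- tape: Bystander: roll of packing tape, a ring 90 across, 48 mm high. Origin: at its underside. To be left alone.
- model_box: Bystander: red window box with a model car, 65 x 160 x 70 mm high. Origin: at its underside. To be left alone.
- jar: Bystander: white china jar, 80 across, 120 mm high. Origin: at its underside. To be left alone.
- tin: Bystander: steel tin with a paper label, 72 across, 85 mm high. Origin: at its underside. To be left alone.
- screwdriver: Bystander: screwdriver lying on the table. To be left alone.

How it is judged:
By the outcome, as a careful person would: the job done as asked, in the order asked, and still so for the second after the job is handed in, with the robot touching nothing.
Of loose_1a, loose_1b, loose_2a, loose_2b, loose_3a, loose_3b only 4 to 5 are there at a start; the rules pass over those that are not, and their reading is None.
At some moment in a run one of loose_1a, loose_1b, loose_2a, loose_2b, loose_3a, loose_3b may be knocked a few centimetres aside while the robot is not near it.
It also fails if it takes over 210 s, if anything falls off the work surface, if the arm or the gripper's body presses on something with over 40 N, if the wrist force passes 120 N, or if a joint passes its speed limit or range.

### The arm

A 6-joint arm with a two-finger parallel gripper is mounted at the origin on the work surface. World frame = base frame: x ahead of the robot, y to its left, z up, the work surface at z = 0. Lengths are in m, angles in rad, forces in N, time in s.
With the tool pointing down it reaches from about 0.25 to 0.8 m from the base axis. Payload 3.9 kg.
Tool frame: the origin (TCP) lies on the centre line of the jaws, within the pads' length; the fingertips stand 25 mm ahead of it and the grasp point (between the pads) lies 6 mm ahead of it; y points along the fingers, x is the direction in which the jaws open and shut, and the axes are right-handed (so a half turn about y gives the same grasp; the last joint's range is limited). The gripper opens to 85 mm and grips with 20 to 120 N. Pads are 22 mm wide; open, the fingers measure 114 mm over their backs; the gripper's body (76 mm by 85 mm) begins 54 mm behind the grasp point. The pads swing forward as they close: fully open they stand 13 mm farther back than shut.
Start: joints at [1.214, 0.26, -0.138, 1.173, 0, 1.571], TCP at [0.183, 0.492, 0.256] pointing down, gripper open.
Joint ranges: [-2.78, 2.78], [-0.83, 1.72], [-1.28, 1.37], [-1.9, 2.12], [-1.57, 1.48], [-3.14, 3.14]. Speed limits (rad/s): [2.57, 2.57, 3.14, 3.14, 3.14, 3.14].

### API

Orientations are given as a 3x3 rotation matrix whose columns are the frame's x, y, z axes.
In Python, from station import bot, vision, workorder gives the robot as it stands. The module is installed in compiled form; this text tells all that it offers.
- The arm moves only by the shell command python3 -m crank 'ROWS' [FORCE]. ROWS is text: rows parted by semicolons, each of 7 numbers parted by spaces: the turn, a rotation vector about the tool's x, y, z in rad, then the shift along the tool's x, y, z in m, then the finger opening in m, from 0 to 0.0854. In form: wx wy wz tx ty tz grip; .... A call has 1 to 12 rows; each row shifts and turns the commanded pose from where the row before left it, along the tool's axes as they then stand; what a row does not reach is not made up. A row lasts 1/10 s, in which the tool goes at most 50 mm and 8.59 degrees, less where a joint would pass 70% of its speed; a pose out of reach is approached as far as the arm can. A call is refused whole if a number of a shift passes 0.05 or a number of a turn 0.15, either way. A call with a gripper value outside its range is refused whole. The fingers move at their own pace and stop on an object; FORCE is the grip in N (left out, the last holds). Time passes only in rows, so rows that do not move let the fingers close. It gives the time, the measured TCP pose, the force and the opening at its end, in the units of the state.
- bot.read_state(): the state, without advancing time (a new reading comes with each control period).
- vision.camera(name): name is "scene" or "top" or "wrist"; returns the picture (384x512x3 uint8, red, green, blue); there is no depth.
- vision.camera_params(name): a dict with "fx", "fy", "cx", "cy" (pixels), "rvec" (rotation vector, rad) and "tvec" (3), from world to camera coordinates, as OpenCV has them; the wrist camera has in their place "T_tool_cam" (4x4, takes a point from camera to tool coordinates, whose origin is the TCP and whose axes are the tool frame's). Camera axes: x right, y down, z forward; pixel columns grow to the right and rows downward; lengths in m; the calibration is good to about 2 mm. A picture is of the moment at which its call begins: read the wrist's pose just before it. camera_params takes no time and is no camera call.
- workorder.hand_in(): hands the job in, once; it reports no verdict.
The state is a dict: "t": time; "qpos": joint angles; "joint_vel": joint speeds; "effort": joint torques, N m; "position": TCP position; "orientation": TCP orientation; "ft_force": force on the tool from outside, world axes, zero at the start; "wrist_torque": the same for the moment, N m; "finger_gap": opening from 0.0 (shut) to 1.0 (fully open).
Only numpy, scipy, OpenCV 4.12 (cv2) and the standard library are available. Lean on these libraries where they do the work, as an engineer would, in place of code of your own. Each camera call takes 0.05 s, during which the arm holds its last target. There are 200 camera calls.

## Working session

There is one attempt and no reset: what is moved stays moved. The work goes in short steps, Python scripts to look and compute and a shell command to move; the robot and the scene stay as the last step left them, time stands still between calls to the robot, and variables do not carry over. Pictures are saved under pics/ and viewed, about 12 in all and at most 16, crops included, and the job is handed in when it is done.

```bash
mkdir -p pics
python3 - <<'E'
from station import bot, vision
import cv2,numpy as np
s=bot.read_state(); print({k:np.round(v,3).tolist() for k,v in s.items()})
for n in("scene","top"):
    cv2.imwrite(f"pics/{n}0.png",vision.camera(n)[:,:,::-1]); print(n,vision.camera_params(n))
print(vision.camera_params("wrist"))
E
```

```text
{'t': 0.0, 'qpos': [1.214, 0.261, -0.139, 1.173, -0.0, 1.571], 'joint_vel': [-0.001, 0.002, -0.001, 0.002, 0.001, 0.002], 'effort': [0.001, -40.568, 25.392, 0.019, -0.0, 0.0], 'position': [0.183, 0.491, 0.255], 'orientation': [[0.349, -0.001, -0.937], [0.937, -0.002, 0.349], [-0.002, -1.0, -0.0]], 'ft_force': [-0.327, 0.252, -0.382], 'wrist_torque': [-0.036, 0.014, -0.038], 'finger_gap': 1.005}
scene {'fx': 476.01730140988906, 'fy': 476.01730140988906, 'cx': 253.81595720194588, 'cy': 186.90960727424937, 'rvec': array([ 1.44218106,  1.9951261 , -0.92031511]), 'tvec': array([ 0.09768862, -0.30856086,  1.88052013])}
top {'fx': 437.87097902174406, 'fy': 437.87097902174406, 'cx': 250.7443749798183, 'cy': 193.74184743949095, 'rvec': array([ 2.14328225, -2.10342427,  0.18351714]), 'tvec': array([0.0782415 , 0.57175671, 1.32333373])}
{'fx': 267.5718218429874, 'fy': 267.5718218429874, 'cx': 251.09650620395325, 'cy': 191.93130010980036, 'T_tool_cam': array([[ 9.99999831e-01, -5.75696124e-04,  8.44384592e-05,
         4.37891403e-04],
       [-2.46539475e-04, -2.87778519e-01,  9.57696958e-01,
        -1.17315664e-01],
       [-5.27042852e-04, -9.57696817e-01, -2.87778612e-01,
         7.28260188e-02],
       [ 0.00000000e+00,  0.00000000e+00,  0.00000000e+00,
         1.00000000e+00]])}
```

View images.

View pics/scene0.png

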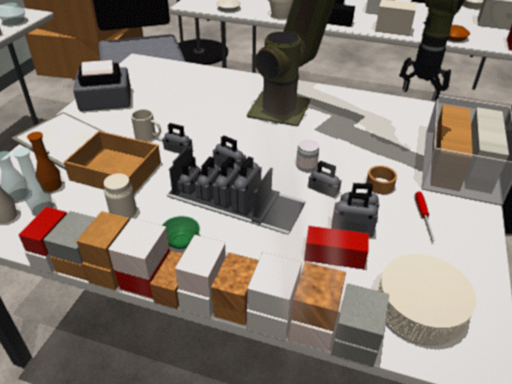

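View pics/top0.png

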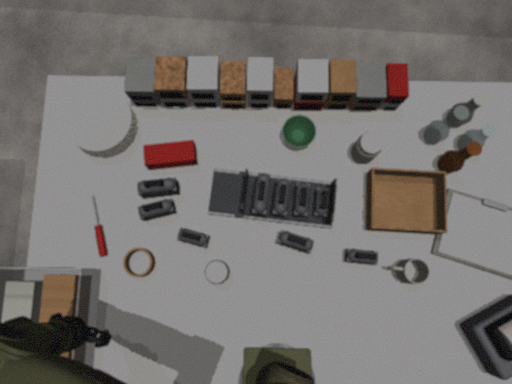

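```bash
cat > h.py <<'E'
import numpy as np, cv2
from station import bot, vision
from scipy.spatial.transform import Rotation as R
def cam(n):
    p=vision.camera_params(n); K=np.array([[p['fx'],0,p['cx']],[0,p['fy'],p['cy']],[0,0,1]])
    return K,cv2.Rodrigues(p['rvec'])[0],p['tvec']
def ray(n,uv):
    K,Rm,t=cam(n); d=Rm.T@np.linalg.solve(K,[*uv,1]); return -Rm.T@t,d
def plane(n,uv,z):
    c,d=ray(n,uv); return c+d*(z-c[2])/d[2]
def proj(n,P):
    K,Rm,t=cam(n); q=K@(Rm@np.asarray(P,float)+t); return q[:2]/q[2]
E
python3 - <<'E'
import cv2
from h import *
im=cv2.imread('pics/top0.png')[130:290,120:400]
im=cv2.resize(im,None,fx=2.85,fy=2.85,interpolation=cv2.INTER_CUBIC)
im=np.clip((im/255.)**.5*255,0,255).astype('uint8')
cv2.imwrite('pics/top0c.png',im)
for uv in [(158,187),(157,209),(193,237),(295,241),(361,257),(0,0)]: print(uv,plane('top',uv,.1).round(3))
im=cv2.imread('pics/scene0.png')[110:260,150:390]
im=cv2.resize(im,None,fx=3.3,fy=3.3,interpolation=cv2.INTER_CUBIC)
im=np.clip((im/255.)**.5*255,0,255).astype('uint8')
cv2.imwrite('pics/scene0c.png',im)
E
```

```text
(158, 187) [0.577 0.371 0.1  ]
(157, 209) [0.51 0.37 0.1 ]
(193, 237) [0.427 0.258 0.1  ]
(295, 241) [ 0.421 -0.046  0.1  ]
(361, 257) [ 0.378 -0.24   0.1  ]
(0, 0) [1.198 0.93  0.1  ]
```

View pics/top0c.png

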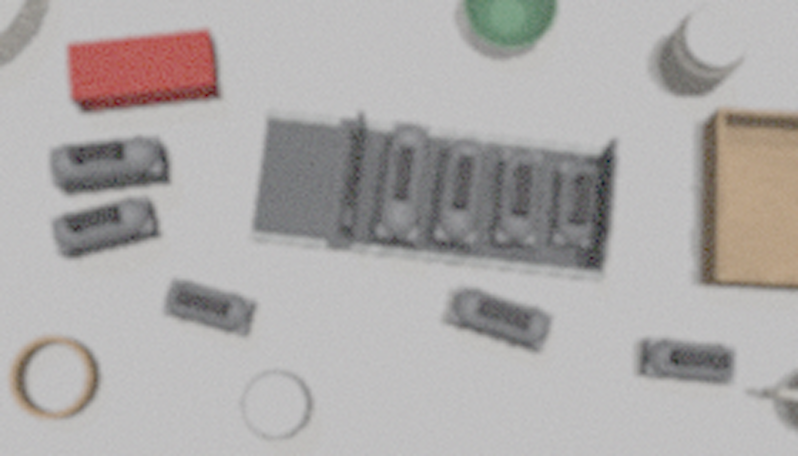

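View pics/scene0c.png

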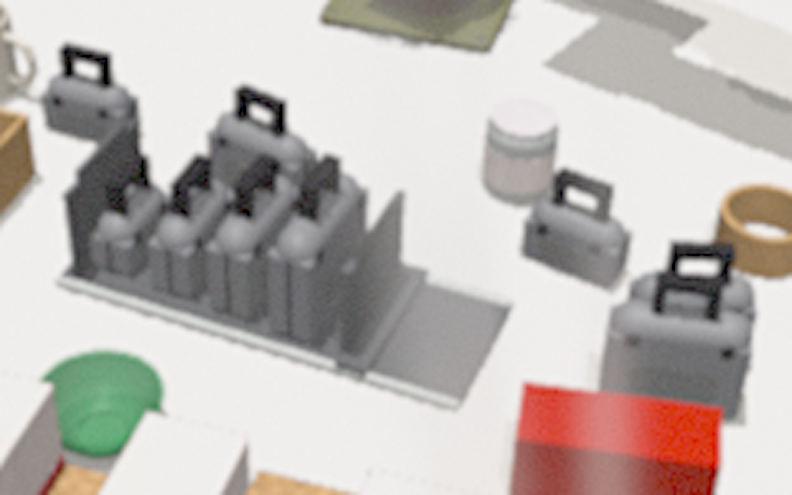

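```bash
cat >> h.py <<'E'
H={1:.067,2:.085,3:.103}
def blobs(g,lo,roi,amin):
    m=np.zeros_like(g); x0,y0,x1,y1=roi; m[y0:y1,x0:x1]=(g[y0:y1,x0:x1]<lo)*255
    n,l,st,c=cv2.connectedComponentsWithStats(m)
    out=[]
    for i in range(1,n):
        if st[i,4]>=amin:
            r=cv2.minAreaRect(np.argwhere(l==i)[:,::-1].astype(np.float32)); out.append((c[i],st[i,4],r))
    return out
E
python3 - <<'E'
from h import *
im=cv2.imread('pics/top0.png'); g=cv2.GaussianBlur(cv2.cvtColor(im,cv2.COLOR_BGR2GRAY),(3,3),0)
print(g[187,135:185].tolist()); print(g[237,175:212].tolist()); print(g[195,205:340].tolist())
for lo,a in((110,60),(38,20)):
    for c,n,r in blobs(g,lo,(130,150,385,272),a): print(lo,c.round(1),n,np.round(r[0],1),np.round(r[1],1),round(r[2],1))
E
```

```text
[144, 132, 108, 84, 75, 78, 83, 85, 82, 72, 58, 47, 39, 37, 44, 52, 57, 60, 61, 60, 62, 63, 62, 60, 60, 60, 60, 60, 62, 65, 67, 70, 71, 69, 68, 66, 63, 60, 59, 65, 65, 54, 41, 48, 80, 116, 138, 145, 146, 145]
[143, 133, 113, 89, 72, 65, 61, 58, 55, 51, 45, 43, 45, 42, 39, 36, 33, 32, 34, 34, 34, 36, 35, 32, 35, 47, 63, 73, 73, 68, 65, 67, 68, 71, 88, 115, 135]
[146, 145, 145, 143, 131, 104, 76, 62, 58, 56, 57, 59, 59, 59, 59, 58, 57, 59, 60, 60, 59, 59, 60, 60, 59, 58, 57, 56, 59, 59, 57, 56, 60, 60, 56, 49, 38, 31, 29, 32, 38, 46, 51, 53, 52, 49, 45, 40, 39, 44, 52, 57, 54, 46, 39, 35, 33, 37, 48, 60, 64, 61, 57, 56, 55, 53, 48, 39, 33, 35, 42, 52, 57, 54, 47, 40, 35, 33, 36, 43, 52, 58, 57, 55, 54, 53, 50, 45, 40, 37, 38, 44, 50, 52, 51, 46, 37, 33, 34, 35, 38, 46, 53, 54, 56, 59, 60, 56, 47, 36, 32, 37, 49, 56, 55, 50, 42, 35, 33, 34, 37, 38, 39, 36, 28, 22, 18, 21, 33, 55, 88, 120, 139, 145, 145]
110 [169.2 158.5] 951 [170.5 159.5] [19. 53.] 90.0
110 [361.  156.1] 307 [362.5 156.5] [29. 13.] 0.0
110 [272.4 197.9] 5398 [272.5 196.7] [125.7  49.1] 6.3
110 [373.7 200.1] 1217 [373.5 
[... 491 characters left out ...]
9
38 [261.3 191. ] 50 [261.2 191. ] [ 3.1 16.2] 5.7
38 [327.9 202.9] 279 [326.5 202.7] [12.4 40.4] 4.6
38 [281.9 194. ] 58 [281.7 194. ] [ 4.  16.4] 5.7
38 [302.9 196.7] 63 [302.7 196.9] [ 4.1 16.1] 5.7
38 [159.2 193.1] 89 [160.  192.8] [ 3.1 34.2] 82.9
38 [272.5 200.3] 39 [272.5 201.1] [ 2.4 20.4] 8.1
38 [314.6 197.1] 24 [315. 198.] [12.  2.] 90.0
38 [368.5 202.6] 21 [368.5 202.5] [11.  1.] 90.0
38 [152.7 206.5] 76 [152.5 206.6] [ 4.6 17.2] 77.0
38 [161.3 213.9] 21 [160.6 214.2] [ 1.4 15.5] 74.7
38 [368.4 220.6] 23 [368.5 220.5] [13.  1.] 90.0
38 [190.7 236. ] 49 [191. 236.] [16.5  3.2] 15.3
38 [298.4 240.6] 28 [298.2 240.8] [11.1  3.2] 18.4
38 [364.  255.8] 68 [364.6 255.5] [19.2  4.1] 3.8
```

Run:
```python
from h import *
T={'A':(153.7,183.5),'B':(152.6,206.5),'C':(191,236),'D':(297,240.3),'E':(364.3,255.6)}
S={'A':(357,195),'B':(362.7,184.2),'C':(326.7,163),'D':(229.4,138.2),'E':(176.4,125.2)}
for k in T:
    c,d=ray('top',T[k]); e,f=ray('scene',S[k]); M=np.c_[d,-f]; s=np.linalg.lstsq(M,e-c,rcond=None)[0]
    p,q=c+d*s[0],e+f*s[1]; print(k,p.round(3),q.round(3),'gap',np.linalg.norm(p-q).round(4))
print('cam',(-cam('top')[1].T@cam('top')[2]).round(3))
def ang(uv,r,z):
    a=np.deg2rad(r); p=plane('top',uv,z);q=plane('top',(uv[0]+10*np.cos(a),uv[1]+10*np.sin(a)),z);v=q-p
    return np.rad2deg(np.arctan2(v[1],v[0])).round(1)
for k,r,h in(('A',-6.5,3),('B',-13,2),('C',15.8,1),('D',18.4,2),('E',4.2,1)): print(k,h,plane('top',T[k],H[h]+.034).round(3),ang(T[k],r,.1))
# rack corners from crop, z=.008 ; row handles
for uv in((270,118),(253,240),(604,272),(617,150)): 
    u=(120+uv[0]/2.85,130+uv[1]/2.85); print('rack',plane('top',u,.008).round(3))
for i,(uv) in enumerate(((321.5,199.5),(302.9,196.7),(281.9,194),(261.3,191))): print('row',i+1,plane('top',uv,.008+.058+.018*i+.034).round(3))
print('plate',plane('top',(244.1,188.9),.11).round(3),ang((244,189),5.7-90,.11),ang((272.5,196.7),6.3,.008))
```

```text
A [0.581 0.377 0.132] [0.582 0.376 0.131] gap 0.001
B [0.514 0.38  0.117] [0.514 0.384 0.118] gap 0.0046
C [0.43  0.263 0.104] [0.429 0.266 0.104] gap 0.0029
D [ 0.422 -0.05   0.119] [ 0.422 -0.049  0.119] gap 0.0005
E [ 0.382 -0.25   0.101] [ 0.383 -0.252  0.102] gap 0.0031
cam [0.324 0.076 1.405]
A 3 [0.58  0.376 0.137] -82.3
B 2 [0.514 0.379 0.119] -75.7
C 1 [0.43  0.264 0.101] -104.6
D 2 [ 0.422 -0.05   0.119] -107.4
E 1 [ 0.382 -0.25   0.101] -93.1
rack [0.65  0.209 0.008]
rack [0.509 0.223 0.008]
rack [ 0.48  -0.172  0.008]
rack [ 0.62  -0.189  0.008]
row 1 [ 0.548 -0.125  0.1  ]
row 2 [ 0.552 -0.067  0.118]
row 3 [ 0.556 -0.004  0.136]
row 4 [0.56  0.057 0.154]
plate [0.574 0.109 0.11 ] -4.3 -95.4
```

```bash
cat >> h.py <<'E'
def go(x,y,z,th):
    """print shift/turn in tool axes (turn first, then shift) to reach x,y,z with jaw angle th deg"""
    s=bot.read_state(); Rc=np.array(s['orientation']); t=np.deg2rad(th); c,n=np.cos(t),np.sin(t)
    Rt=np.array([[c,0,-n],[n,0,c],[0,-1,0]]); w=R.from_matrix(Rc.T@Rt).as_rotvec()
    d=np.array([x,y,z])-s['position']
    print('turn',w.round(3),'shift(new axes)',(Rt.T@d).round(4),'| at',np.round(s['position'],4),'jaw',np.rad2deg(np.arctan2(Rc[1,0],Rc[0,0])).round(1),'t',round(s['t'],1),'gap',round(s['finger_gap'],3),'F',np.round(s['ft_force'],1))
def wray(uv,s):
    p=vision.camera_params('wrist'); T=p['T_tool_cam']; Rc=np.array(s['orientation'])
    d=Rc@T[:3,:3]@np.array([(uv[0]-p['cx'])/p['fx'],(uv[1]-p['cy'])/p['fy'],1]); return np.array(s['position'])+Rc@T[:3,3],d
def wplane(uv,z,s):
    c,d=wray(uv,s); return c+d*(z-c[2])/d[2]
def wproj(P,s):
    p=vision.camera_params('wrist'); T=p['T_tool_cam']; Rc=np.array(s['orientation'])
    q=T[:3,:3].T@(Rc.T@(np.asarray(P)-s['position'])-T[:3,3]); return q[:2]/q[2]*p['fx']+[p['cx'],p['cy']]
def shot(name):
    s=bot.read_state(); im=vision.camera('wrist')[:,:,::-1].copy(); cv2.imwrite(f'pics/{name}.png',im); return s,im
E
python3 -m crank '0 -.1225 0 0 0 0 .085;0 -.1225 0 0 0 0 .085;0 -.1225 0 0 0 0 .085;0 -.1225 0 0 0 0 .085;0 0 0 0 0 0 .085'
python3 -m crank '0 0 0 -.0186 0 -.042 .085;0 0 0 -.0186 0 -.042 .085;0 0 0 -.0186 0 -.042 .085;0 0 0 -.0186 0 -.042 .085;0 0 0 -.0186 0 -.042 .085;0 0 0 -.0186 0 -.042 .085;0 0 0 -.0186 0 -.042 .085;0 0 0 -.0186 0 -.042 .085;0 0 0 -.0186 0 -.042 .085;0 0 0 0 0 0 .085;0 0 0 0 0 0 .085'
python3 - <<'E'
from h import *
go(.58,.376,.131,97.7); print(bot.read_state()['qpos'])
s,im=shot('w1'); print(wproj([.58,.376,.137],s))
E
```

```text
t: 0.6
position: [0.1832, 0.4916, 0.2558]
orientation: [[-0.133, -0.0, -0.991], [0.991, -0.001, -0.133], [-0.001, -1.0, 0.001]]
ft_force: [-0.1, -0.0, -0.6]
finger_gap: 0.998
t: 1.7
position: [0.581, 0.3754, 0.255]
orientation: [[-0.129, -0.002, -0.992], [0.992, -0.001, -0.129], [-0.001, -1.0, 0.002]]
ft_force: [-0.7, -0.5, 0.4]
finger_gap: 0.993
turn [-0.002 -0.005 -0.   ] shift(new axes) [0.0008 0.124  0.0009] | at [0.581  0.3754 0.255 ] jaw 97.4 t 1.7 gap 0.993 F [-0.7 -0.5  0.4]
[5.73487405e-01 5.63105342e-01 3.39315170e-01 1.34896073e+00
 3.76635467e-04 4.44362304e-01]
[251.76225263 193.29063365]
```

View pics/w1.png

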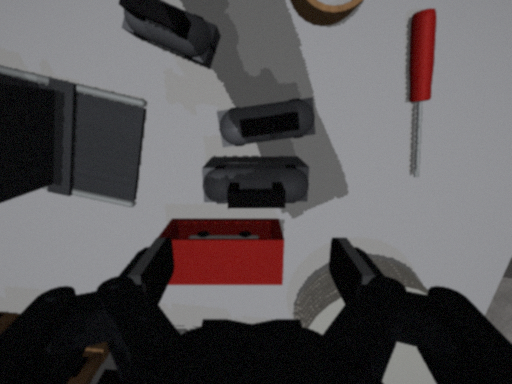

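Run:
```python
from h import *
im=cv2.imread('pics/w1.png'); g=cv2.cvtColor(im,cv2.COLOR_BGR2GRAY)
print(g[172:214:2,222:296:4])
print(g[196,220:296].tolist()); s=bot.read_state()
for v in(190,199): print(wplane((257,v),.137,s).round(4))
```

```text
[[ 55  47  52  49  46  48  49  42  36  37  38  34  34  35  34  33  37  37
   35]
 [ 59  51  56  51  39  38  37  29  34  35  35  35  36  36  35  38  38  37
   38]
 [ 62  38  58  45  39  34  30  32  32  34  37  36  37  35  35  39  46  39
   39]
 [ 47  38  53  41  37  33  36  33  32  28  33  37  37  32  34  44  39  44
   47]
 [ 42  37  37  37  35  38  35  34  37  42  37  37  39  34  38  47  46  43
   47]
 [ 45  40  28  23  29  42  37  39  40  41  38  38  41  23  13  42  47  42
   45]
 [ 51  38   4  10   9  39  41  41  41  38  36  42  40   4   9  30  48  50
   49]
 [ 53  33   3   4   6  40  38  37  40  39  38  41  43   0   2  12  52  50
   51]
 [ 53  45   5   4  17  33  29  27  29  32  33  18  28   2   9   2  53  54
   52]
 [ 48  44   4   9   1  11   7   1   5  10  10   7  11  11   2  10  45  50
   51]
 [ 45  35   4   9   0   9   4   9   6   1  10   5  13  11  10  11  44  47
   47]
 [ 46  40  10  14   8   5   7  10  19   7  12  13  11  17   7  14  38  44
   47]
 [ 42  37   7  16   5  14  12   8  12   8  14  17  14   7   8  13  35  44
   41]
 [ 44  37  14  14   6   8   6   4  16  13   6  
[... 223 characters left out ...]
 3   0   3   5  14   8   1   6  10   9  88  96
   95]
 [138 137  15   8  15  16  20  11  12  12  21  18  21  19  15  16  91  99
   98]
 [143 139 104 106 109 106 107 109 108 108 109 108 112 110 112  76  95  95
   96]
 [140 143 142 142 141 142 143 140 144 143 139 141 139 142 149 101 100  96
   99]
 [139 144 140 141 139 141 136 140 139 141 139 140 141 140 149 114 129  96
  100]]
[42, 42, 42, 42, 43, 47, 37, 27, 14, 10, 7, 9, 8, 16, 16, 5, 16, 13, 5, 8, 6, 10, 14, 12, 8, 1, 12, 8, 4, 15, 8, 5, 9, 6, 12, 11, 5, 13, 8, 8, 7, 7, 14, 12, 4, 0, 17, 14, 13, 12, 14, 10, 6, 6, 7, 9, 10, 11, 8, 16, 16, 0, 13, 8, 12, 32, 35, 44, 42, 42, 44, 43, 43, 44, 41, 41]
[0.5754 0.3809 0.137 ]
[0.584  0.3821 0.137 ]
```

```bash
python3 -m crank '0 0 0 .0061 .02 -.0043 .085;0 0 0 0 .035 0 .085;0 0 0 0 .035 0 .085;0 0 0 0 .025 0 .085;0 0 0 0 .010 0 .085;0 0 0 0 0 0 .04;0 0 0 0 0 0 .04;0 0 0 0 0 0 .04;0 0 0 0 0 0 .04;0 0 0 0 0 0 .04' 50
python3 -m crank '0 0 0 0 -.01 0 .04;0 0 0 0 -.03 0 .04;0 0 0 0 -.045 0 .04;0 0 0 0 -.045 0 .04;0 0 0 0 -.045 0 .04;0 0 0 0 -.02 0 .04;0 0 0 0 0 0 .04'
python3 - <<'E'
from h import *
go(.56,.03,.325,-5)
s,im=shot('w2')
E
```

```text
t: 2.75
position: [0.5847, 0.3833, 0.1334]
orientation: [[-0.133, 0.003, -0.991], [0.991, 0.002, -0.133], [0.002, -1.0, -0.003]]
ft_force: [0.1, -2.3, 5.6]
finger_gap: 0.624
t: 3.45
position: [0.5849, 0.3837, 0.3306]
orientation: [[-0.133, 0.006, -0.991], [0.991, 0.004, -0.133], [0.004, -1.0, -0.007]]
ft_force: [0.2, -0.3, -2.1]
finger_gap: 0.627
turn [0.002 1.791 0.009] shift(new axes) [ 0.006   0.0056 -0.3546] | at [0.5849 0.3837 0.3306] jaw 97.6 t 3.5 gap 0.627 F [ 0.2 -0.3 -2.1]
```

View pics/w2.png

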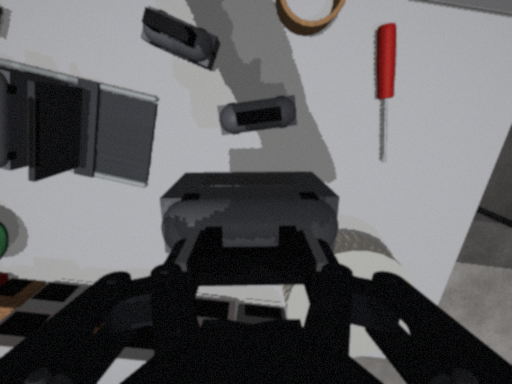

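```bash
python3 -m crank '0 0 0 -.04 0 -.02 .04;0 0 0 -.045 0 -.02 .04;0 0 0 -.045 0 -.02 .04;0 0 0 -.045 0 -.02 .04;0 0 0 0 0 0 .04;0 0 0 0 0 0 .04'
python3 - <<'E'
from h import *
s,im=shot('w3'); go(.56,.03,.335,-5); np.save('w3.npy',[*s['position'],*np.ravel(s['orientation'])])
cv2.imwrite('pics/w3c.png',cv2.resize(np.clip((im[:290,:330]/255.)**.5*255,0,255).astype('uint8'),None,fx=2,fy=2,interpolation=cv2.INTER_CUBIC))
E
```

```text
t: 4.1
position: [0.686, 0.2183, 0.3228]
orientation: [[-0.13, -0.006, -0.992], [0.992, -0.001, -0.13], [-0.0, -1.0, 0.006]]
ft_force: [0.1, 0.1, -2.6]
finger_gap: 0.622
turn [-0.004  1.79  -0.004] shift(new axes) [-0.1085 -0.0115 -0.1999] | at [0.6855 0.2196 0.3235] jaw 97.6 t 4.2 gap 0.619 F [ 0.4  0.  -3.1]
```

View pics/w3c.png

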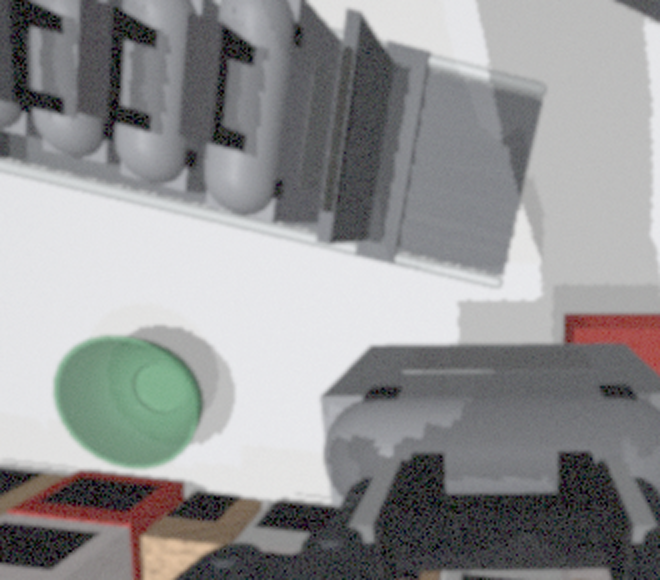

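Run:
```python
from h import *
a=np.load('w3.npy'); s={'position':a[:3],'orientation':a[3:].reshape(3,3)}
W=lambda u,v,z: wplane((u/2,v/2),z,s)[:2]
c1,c2,c3=W(498,285,.008),W(545,90,.008),W(10,163,.008); print('corners',c1.round(4),c2.round(4),c3.round(4),np.linalg.norm(c1-c2))
for p,q in((c1,c3),):
    print('ydir deg',np.rad2deg(np.arctan2(*(p-q)[::-1])))
print('xdir deg',np.rad2deg(np.arctan2(*(c1-c2)[::-1])))
for n,z,l,r in((4,.1,(205,178),(285,178)),(3,.082,(113,145),(187,145)),(2,.064,(32,120),(108,120))):
    p,q=W(*l,z),W(*r,z); print(n,p.round(4),q.round(4),((p+q)/2).round(4),np.linalg.norm(p-q).round(4))
print('plate top inner',W(350,12,.11),W(322,240,.11))
```

```text
corners [0.6596 0.2116] [0.5165 0.2276] [ 0.6172 -0.1636] 0.14399715058651813
ydir deg 83.54839210422914
xdir deg -6.383738547417382
4 [0.6101 0.0299] [0.604  0.0772] [0.607  0.0535] 0.0477
3 [ 0.5979 -0.0354] [0.592  0.0099] [ 0.595  -0.0128] 0.0457
2 [ 0.5888 -0.0981] [ 0.5825 -0.0498] [ 0.5856 -0.0739] 0.0487
plate top inner [0.5161406  0.11420402] [0.63627409 0.10350085]
```

```bash
python3 -m crank '0 .149 0 0 0 0 .04;0 .149 0 0 0 0 .04;0 .149 0 0 0 0 .04;0 .149 0 0 0 0 .04;0 .149 0 0 0 0 .04;0 .149 0 0 0 0 .04;0 .149 0 0 0 0 .04;0 .149 0 0 0 0 .04;0 .149 0 0 0 0 .04;0 .149 0 0 0 0 .04;0 .149 0 0 0 0 .04;0 .149 0 0 0 0 .04'
python3 -m crank '0 .012 0 -.0147 -.0016 -.0416 .04;0 0 0 -.0147 -.0016 -.0416 .04;0 0 0 -.0147 -.0016 -.0416 .04;0 0 0 -.0147 -.0016 -.0416 .04;0 0 0 -.0147 -.0016 -.0416 .04;0 0 0 -.0147 -.0016 -.0416 .04;0 0 0 -.0147 -.0016 -.0416 .04;0 0 0 0 0 0 .04;0 0 0 0 0 0 .04;0 0 0 0 0 0 .04'
python3 - <<'E'
from h import *
go(.555,-.06,.335,-5.5)
s,im=shot('w4'); np.save('w4.npy',[*s['position'],*np.ravel(s['orientation'])])
cv2.imwrite('pics/w4c.png',cv2.resize(np.clip((im[:250,80:430]/255.)**.5*255,0,255).astype('uint8'),None,fx=2.2,fy=2.2,interpolation=cv2.INTER_CUBIC))
E
```

```text
t: 5.35
position: [0.6848, 0.2221, 0.3252]
orientation: [[0.996, -0.002, 0.087], [-0.087, -0.0, 0.996], [-0.002, -1.0, -0.0]]
ft_force: [0.8, -0.1, -2.9]
finger_gap: 0.616
t: 6.35
position: [0.5564, -0.0585, 0.337]
orientation: [[0.996, -0.0, 0.094], [-0.094, 0.001, 0.996], [-0.001, -1.0, 0.001]]
ft_force: [0.1, 0.1, -4.1]
finger_gap: 0.618
turn [-0.001  0.002 -0.001] shift(new axes) [-0.0013  0.002  -0.0016] | at [ 0.5564 -0.0585  0.337 ] jaw -5.4 t 6.3 gap 0.618 F [ 0.1  0.1 -4.1]
```

View pics/w4c.png

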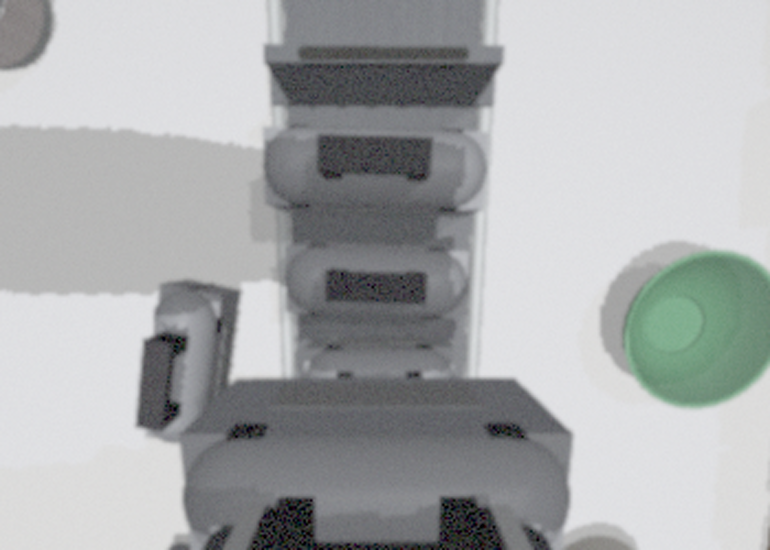

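Run:
```python
from h import *
a=np.load('w4.npy'); s={'position':a[:3],'orientation':a[3:].reshape(3,3)}
W=lambda u,v,z: wplane((80+u/2.2,v/2.2),z,s)[:2].round(4)
print('r4',W(375,152,.154),W(317,152,.154),W(433,152,.154)); print('r3',W(376.5,287,.136))
print('plate',W(264,62,.11),W(504,62,.11)); print('base',W(267,20,.008),W(500,20,.008),W(293,350,.008),W(474,350,.008))
print('body4',W(265,165,.1),W(488,165,.1),'body3',W(287,285,.08),W(468,285,.08))
```

```text
r4 [0.5671 0.0567] [0.5401 0.0593] [0.5942 0.0541]
r3 [ 0.5619 -0.006 ]
plate [0.5146 0.1107] [0.638  0.0991]
base [0.5057 0.1632] [0.6581 0.1488] [ 0.4933 -0.055 ] [ 0.6309 -0.068 ]
body4 [0.5062 0.0634] [0.6296 0.0518] body3 [ 0.5064 -0.0032] [ 0.6182 -0.0138]
```

```bash
python3 -m crank '0 0 0 .0017 0 .0444 .04;0 0 0 0 0 .04 .04;0 0 0 0 .03 0 .04;0 0 0 0 .03 0 .04;0 0 0 0 .015 0 .04;0 0 0 0 0 0 .04;0 0 0 0 0 0 .04' 110
python3 -m crank '0 0 0 0 .008 0 .04;0 0 0 0 .008 0 .04;0 0 0 0 .008 0 .04;0 0 0 0 .008 0 .04;0 0 0 0 0 0 .04'
python3 - <<'E'
from h import *
go(.566,.0254,.1414,-5.4)
E
python3 -m crank '0 0 0 0 .008 0 .04;0 0 0 0 .008 0 .04;0 0 0 0 .008 0 .04;0 0 0 0 0 0 .04'
python3 - <<'E'
from h import *
go(.566,.0254,.1414,-5.4)
t=vision.camera('top')[:,:,::-1];s=vision.camera('scene')[:,:,::-1]
a=cv2.resize(t[150:260,195:345],None,fx=3,fy=3,interpolation=cv2.INTER_CUBIC);b=cv2.resize(s[130:240,150:290],None,fx=3,fy=3,interpolation=cv2.INTER_CUBIC)
im=np.hstack([a,b]);im=np.clip((im/255.)**.5*255,0,255).astype('uint8'); im=im[:, :];cv2.imwrite('pics/i1.png',cv2.resize(im,None,fx=.91,fy=.91))
E
```

```text
t: 7.1
position: [0.5664, 0.0248, 0.2625]
orientation: [[0.996, -0.0, 0.094], [-0.094, 0.0, 0.996], [-0.001, -1.0, 0.0]]
ft_force: [0.8, -0.8, -2.5]
finger_gap: 0.609
t: 7.6
position: [0.5655, 0.0236, 0.2292]
orientation: [[0.995, -0.002, 0.096], [-0.096, 0.0, 0.995], [-0.002, -1.0, 0.0]]
ft_force: [0.0, 0.1, -3.5]
finger_gap: 0.609
turn [-0.    -0.002 -0.002] shift(new axes) [0.0003 0.0878 0.0018] | at [0.5655 0.0236 0.2292] jaw -5.5 t 7.6 gap 0.609 F [ 0.   0.1 -3.5]
t: 8.0
position: [0.565, 0.0235, 0.2047]
orientation: [[0.995, -0.003, 0.096], [-0.096, -0.0, 0.995], [-0.003, -1.0, -0.001]]
ft_force: [0.1, 0.4, -3.5]
finger_gap: 0.61
turn [ 0.001 -0.002 -0.003] shift(new axes) [0.0008 0.0633 0.0019] | at [0.565  0.0235 0.2047] jaw -5.5 t 8.0 gap 0.61 F [ 0.1  0.4 -3.5]
```

View pics/i1.png

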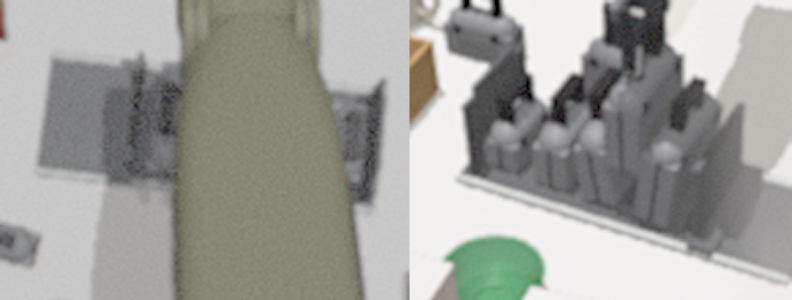

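```bash
python3 -m crank '0 0 0 .001 .004 .004 .04;0 0 0 0 .006 .004 .04;0 0 0 0 .008 .002 .04;0 0 0 0 .008 0 .04;0 0 0 0 .008 0 .04;0 0 0 0 0 0 .04'
python3 -m crank '0 0 0 0 .008 0 .04;0 0 0 0 .008 0 .04;0 0 0 0 .006 0 .04;0 0 0 0 0 0 .04;0 0 0 0 0 0 .04'
python3 - <<'E'
from h import *
go(.566,.0354,.1414,-5.4)
s=vision.camera('scene')[:,:,::-1]
b=cv2.resize(s[130:240,150:290],None,fx=3,fy=3,interpolation=cv2.INTER_CUBIC)
im=np.clip((b/255.)**.5*255,0,255).astype('uint8');cv2.imwrite('pics/i2.png',im)
E
```

```text
t: 8.7
position: [0.5668, 0.0336, 0.1706]
orientation: [[0.995, -0.003, 0.096], [-0.096, 0.0, 0.995], [-0.003, -1.0, 0.0]]
ft_force: [-0.2, -1.1, -2.7]
finger_gap: 0.611
t: 9.2
position: [0.5678, 0.0337, 0.1502]
orientation: [[0.995, -0.001, 0.096], [-0.096, 0.0, 0.995], [-0.001, -1.0, 0.0]]
ft_force: [0.0, 0.1, -3.6]
finger_gap: 0.608
turn [-0.    -0.002 -0.001] shift(new axes) [-0.002   0.0088  0.0016] | at [0.5678 0.0337 0.1502] jaw -5.5 t 9.2 gap 0.608 F [ 0.   0.1 -3.6]
```

View pics/i2.png

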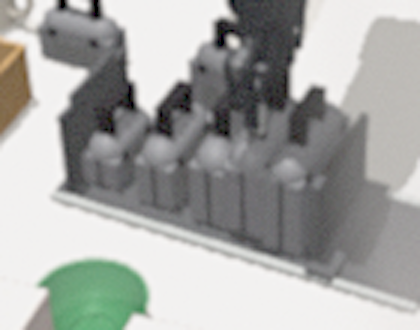

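```bash
python3 -m crank '0 0 0 -.001 .005 0 .04;0 0 0 0 .004 0 .04;0 0 0 0 .001 0 .04;0 0 0 0 0 0 .04;0 0 0 0 0 0 .085;0 0 0 0 0 0 .085;0 0 0 0 0 0 .085;0 0 0 0 0 0 .085' 50
python3 -m crank '0 0 0 0 -.02 0 .085;0 0 0 0 -.04 0 .085;0 0 0 0 -.045 0 .085;0 0 0 0 -.045 0 .085;0 0 0 0 -.035 0 .085;0 0 0 0 0 0 .085;0 0 0 0 0 0 .085'
python3 - <<'E'
from h import *
go(.566,.0354,.33,-5.4)
s,im=shot('w5'); np.save('w5.npy',[*s['position'],*np.ravel(s['orientation'])])
im=im[:330,80:430]
cv2.imwrite('pics/w5c.png',cv2.resize(np.clip((im/255.)**.5*255,0,255).astype('uint8'),None,fx=1.8,fy=1.8,interpolation=cv2.INTER_CUBIC))
E
```

```text
t: 10.05
position: [0.5673, 0.0336, 0.1405]
orientation: [[0.995, 0.0, 0.096], [-0.096, 0.0, 0.995], [0.0, -1.0, 0.0]]
ft_force: [0.2, -0.0, 0.6]
finger_gap: 0.995
t: 10.75
position: [0.5677, 0.0337, 0.3262]
orientation: [[0.995, 0.002, 0.096], [-0.096, 0.0, 0.995], [0.002, -1.0, 0.0]]
ft_force: [-0.7, 0.8, -0.5]
finger_gap: 0.997
turn [-0.    -0.002  0.002] shift(new axes) [-0.0019 -0.0038  0.0016] | at [0.5677 0.0337 0.3262] jaw -5.5 t 10.8 gap 0.997 F [-0.7  0.8 -0.5]
```

View pics/w5c.png

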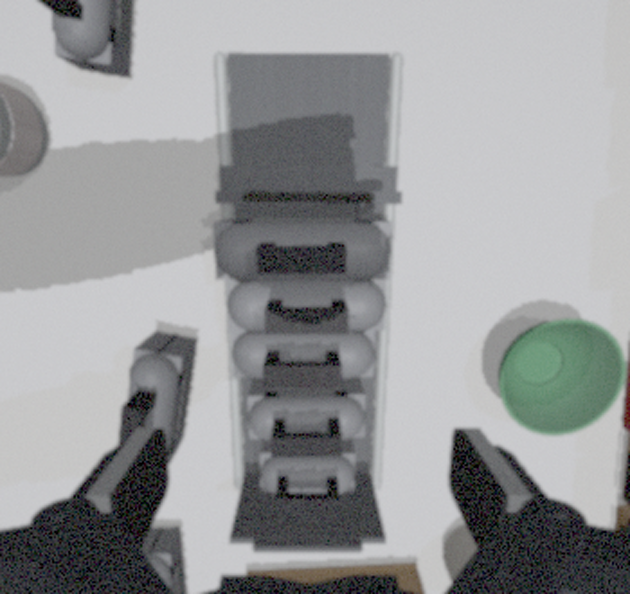

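Run:
```python
from h import *
a=np.load('w5.npy'); s={'position':a[:3],'orientation':a[3:].reshape(3,3)}
W=lambda u,v,z: wplane((80+u/1.8,v/1.8),z,s)[:2].round(4)
f=plane
for n,u0,u1,v,z in(('4',216,392,250,.1),('3x',229,386,305,.091),('3',232,376,357,.082),('2',247,369,418,.064),('1',258,356,476,.046),('plate',222,400,200,.11)):
    p,q=W(u0,v,z),W(u1,v,z); print(n,((p+q)/2).round(4),np.linalg.norm(p-q).round(4),'rack y~',((p+q)/2@[.095,.9955]).round(4))
print('fixed plate top inner?',W(240,500,.108)@[.095,.9955],W(232,542,.108)@[.095,.9955], W(250,552,.0)@[.095,.9955])
im=cv2.imread('pics/w5.png'); g=cv2.cvtColor(im,cv2.COLOR_BGR2GRAY)
print(g[int(330/1.8):305,250].tolist())
```

```text
4 [0.57   0.0743] 0.1238 rack y~ 0.1281
3x [0.5684 0.033 ] 0.1171 rack y~ 0.0869
3 [ 0.5616 -0.0102] 0.1136 rack y~ 0.0432
2 [ 0.5588 -0.0714] 0.1051 rack y~ -0.0179
1 [ 0.5514 -0.1388] 0.0919 rack y~ -0.0858
plate [0.578  0.1073] 0.1181 rack y~ 0.1617
fixed plate top inner? -0.06913955 -0.10921310000000002 -0.20934340000000007
[29, 27, 36, 58, 58, 67, 67, 61, 54, 52, 55, 57, 59, 58, 57, 53, 44, 33, 19, 7, 16, 23, 25, 25, 26, 24, 29, 21, 22, 26, 23, 25, 25, 29, 34, 33, 33, 37, 41, 48, 57, 58, 64, 67, 68, 64, 58, 58, 57, 57, 58, 59, 52, 41, 42, 41, 32, 19, 2, 10, 7, 22, 20, 25, 20, 21, 14, 25, 21, 18, 28, 45, 48, 58, 56, 63, 68, 60, 53, 55, 58, 61, 55, 50, 48, 42, 41, 46, 59, 65, 47, 30, 10, 4, 10, 20, 14, 15, 14, 20, 11, 19, 17, 12, 25, 17, 22, 11, 21, 15, 15, 20, 20, 19, 23, 20, 20, 23, 22, 25, 29, 42]
```

```bash
cat >> h.py <<'E'
def handle(name,guess,ztop,vmax=230):
    """wrist look at a handle lying along the jaw axis: centre of its top bar from the bar's far edge"""
    s,im=shot(name); g=cv2.GaussianBlur(cv2.cvtColor(im,cv2.COLOR_BGR2GRAY),(3,3),0)
    m=(g<24).astype('uint8'); m[vmax:]=0; n,l,st,c=cv2.connectedComponentsWithStats(m)
    uv=wproj(guess,s); i=min((i for i in range(1,n) if st[i,4]>150),key=lambda i:np.hypot(*(c[i]-uv)))
    b=l==i; cols=np.flatnonzero(b.sum(0)>4); u0,u1=cols[0]-.5,cols[-1]+.5
    cc=cols[5:-5]; low=np.array([np.flatnonzero(b[:,k])[-1]+.5 for k in cc]); k,o=np.polyfit(cc,low,1)
    p,q=[wplane((u,k*u+o),ztop,s) for u in(u0,u1)]; zd=np.array(s['orientation'])[:,2]; ctr=(p+q)/2+.008*zd
    th=np.rad2deg(np.arctan2(*(q-p)[[1,0]])); print('pred',uv.round(),'blob',st[i,:4].tolist(),'len',np.linalg.norm(p-q).round(4),'centre',ctr.round(4),'jaw angle',th.round(1)); return ctr,th
E
python3 -m crank '0 -.1363 0 0 0 0 .085;0 -.1363 0 0 0 0 .085;0 -.1363 0 0 0 0 .085;0 -.1363 0 0 0 0 .085;0 -.1363 0 0 0 0 .085;0 -.1363 0 0 0 0 .085;0 -.1363 0 0 0 0 .085;0 -.1363 0 0 0 0 .085;0 -.1363 0 0 0 0 .085;0 -.1363 0 0 0 0 .085;0 0 0 0 0 0 .085'
python3 -m crank '0 0 0 -.0315 .02 .0272 .085;0 0 0 -.0315 .02 .0272 .085;0 0 0 -.0315 .02 .0272 .085;0 0 0 -.0315 .02 .0272 .085;0 0 0 0 0 0 .085;0 0 0 0 0 0 .085'
python3 - <<'E'
from h import *
c,t=handle('w6',[.425,-.053,.119],.119); go(c[0],c[1],.116,t)
E
```

```text
t: 11.9
position: [0.5662, 0.0335, 0.3233]
orientation: [[0.299, -0.004, -0.954], [0.954, -0.0, 0.299], [-0.001, -1.0, 0.004]]
ft_force: [-0.3, 0.7, 0.9]
finger_gap: 0.995
t: 12.5
position: [0.4234, -0.0543, 0.244]
orientation: [[0.303, -0.004, -0.953], [0.953, 0.001, 0.303], [-0.0, -1.0, 0.004]]
ft_force: [1.2, -0.2, -0.3]
finger_gap: 0.998
pred [252. 194.] blob [227, 177, 56, 23] len 0.0534 centre [ 0.4234 -0.0505  0.119 ] jaw angle 73.6
turn [-0.    -0.021  0.   ] shift(new axes) [0.0029 0.1292 0.0032] | at [ 0.4256 -0.0542  0.2452] jaw 72.5 t 12.6 gap 0.993 F [-0.  -0.3  0.1]
```

```bash
python3 -m crank '0 -.02 0 .003 .03 .003 .085;0 0 0 0 .04 0 .085;0 0 0 0 .035 0 .085;0 0 0 0 .02 0 .085;0 0 0 0 .004 0 .085;0 0 0 0 0 0 .04;0 0 0 0 0 0 .04;0 0 0 0 0 0 .04;0 0 0 0 0 0 .04;0 0 0 0 0 0 .04' 110
python3 -m crank '0 0 0 0 -.01 0 .04;0 0 0 0 -.03 0 .04;0 0 0 0 -.045 0 .04;0 0 0 0 -.045 0 .04;0 0 0 0 -.045 0 .04;0 0 0 0 -.01 0 .04;0 0 0 0 0 0 .04'
python3 - <<'E'
from h import *
go(.561,-.04,.31,-5.4)
E
```

```text
t: 13.55
position: [0.4257, -0.0507, 0.1185]
orientation: [[0.28, 0.005, -0.96], [0.96, -0.001, 0.28], [0.001, -1.0, -0.005]]
ft_force: [-0.5, -1.4, 5.8]
finger_gap: 0.609
t: 14.25
position: [0.4248, -0.0504, 0.3038]
orientation: [[0.28, 0.005, -0.96], [0.96, -0.001, 0.28], [0.001, -1.0, -0.005]]
ft_force: [0.3, -0.4, -2.7]
finger_gap: 0.607
turn [0.004 1.381 0.004] shift(new axes) [ 0.1346 -0.0062  0.0232] | at [ 0.4248 -0.0504  0.3038] jaw 73.7 t 14.2 gap 0.607 F [ 0.3 -0.4 -2.7]
```

```bash
python3 -m crank '0 .138 0 0 0 0 .04;0 .138 0 0 0 0 .04;0 .138 0 0 0 0 .04;0 .138 0 0 0 0 .04;0 .138 0 0 0 0 .04;0 .138 0 0 0 0 .04;0 .138 0 0 0 0 .04;0 .138 0 0 0 0 .04;0 .138 0 0 0 0 .04;0 .138 0 0 0 0 .04;0 0 0 0 0 0 .04'
python3 -m crank '0 0 0 .0337 -.002 .0063 .04;0 0 0 .0337 -.002 .0063 .04;0 0 0 .0337 -.002 .0063 .04;0 0 0 .0338 0 .0063 .04;0 0 0 0 0 0 .04;0 0 0 0 0 0 .04'
python3 - <<'E'
from h import *
go(.5615,-.038,.225,-5.4)
E
```

```text
t: 15.35
position: [0.4222, -0.0501, 0.2993]
orientation: [[0.996, -0.005, 0.093], [-0.093, 0.001, 0.996], [-0.005, -1.0, 0.0]]
ft_force: [-0.2, 0.4, -2.1]
finger_gap: 0.607
t: 15.95
position: [0.5597, -0.0376, 0.3053]
orientation: [[0.996, -0.005, 0.09], [-0.09, 0.0, 0.996], [-0.005, -1.0, -0.0]]
ft_force: [-0.5, 0.1, -2.7]
finger_gap: 0.604
turn [ 0.     0.004 -0.005] shift(new axes) [ 0.0018  0.0803 -0.0002] | at [ 0.5597 -0.0376  0.3053] jaw -5.2 t 15.9 gap 0.604 F [-0.5  0.1 -2.7]
```

```bash
python3 -m crank '0 .004 -.005 .0018 .03 0 .04;0 0 0 0 .03 0 .04;0 0 0 0 .02 0 .04;0 0 0 0 .008 0 .04;0 0 0 0 .008 0 .04;0 0 0 0 .008 .003 .04;0 0 0 0 .006 .004 .04;0 0 0 0 .006 .004 .04;0 0 0 0 0 0 .04' 
python3 -m crank '0 0 0 0 .008 .002 .04;0 0 0 0 .008 0 .04;0 0 0 0 .008 0 .04;0 0 0 0 .008 0 .04;0 0 0 0 0 0 .04;0 0 0 0 0 0 .04'
python3 - <<'E'
from h import *
go(.562,-.025,.1265,-5.4)
s=vision.camera('scene')[:,:,::-1]
b=cv2.resize(s[130:240,150:290],None,fx=3,fy=3,interpolation=cv2.INTER_CUBIC)
im=np.clip((b/255.)**.5*255,0,255).astype('uint8');cv2.imwrite('pics/i3.png',im)
E
```

```text
t: 16.85
position: [0.5639, -0.0282, 0.1916]
orientation: [[0.995, 0.006, 0.097], [-0.097, -0.004, 0.995], [0.006, -1.0, -0.003]]
ft_force: [-0.8, -4.3, -2.2]
finger_gap: 0.608
t: 17.45
position: [0.564, -0.0264, 0.1594]
orientation: [[0.995, 0.005, 0.097], [-0.097, -0.004, 0.995], [0.005, -1.0, -0.003]]
ft_force: [-0.4, -4.9, -4.3]
finger_gap: 0.606
turn [ 0.003 -0.003  0.005] shift(new axes) [-0.0021  0.0329  0.0012] | at [ 0.564  -0.0264  0.1594] jaw -5.6 t 17.4 gap 0.606 F [-0.4 -4.9 -4.3]
```

View pics/i3.png

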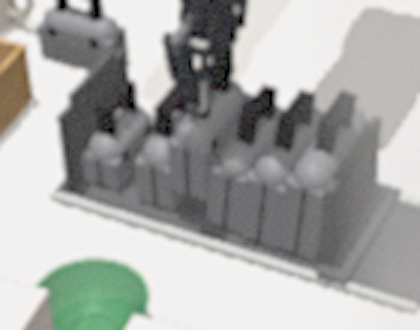

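```bash
python3 -m crank '0 0 0 -.001 .008 .001 .04;0 0 0 0 .008 .001 .04;0 0 0 0 .008 0 .04;0 0 0 0 .006 0 .04;0 0 0 0 .003 0 .04;0 0 0 0 0 0 .04;0 0 0 0 0 0 .04'
python3 - <<'E'
from h import *
go(.562,-.025,.1265,-5.4)
E
```

```text
t: 18.2
position: [0.563, -0.023, 0.1265]
orientation: [[0.995, 0.004, 0.097], [-0.097, -0.001, 0.995], [0.004, -1.0, -0.0]]
ft_force: [-1.6, -4.2, 0.1]
finger_gap: 0.604
turn [ 0.    -0.003  0.004] shift(new axes) [-0.0008 -0.     -0.0021] | at [ 0.563  -0.023   0.1265] jaw -5.6 t 18.2 gap 0.604 F [-1.6 -4.2  0.1]
```

```bash
python3 -m crank '0 0 0 0 0 0 .085;0 0 0 0 0 0 .085;0 0 0 0 0 0 .085;0 0 0 0 0 0 .085;0 0 0 0 -.02 0 .085;0 0 0 0 -.045 0 .085;0 0 0 0 -.045 0 .085;0 0 0 0 -.045 0 .085;0 0 0 0 -.045 0 .085;0 0 0 0 0 0 .085;0 0 0 0 0 0 .085' 50
python3 - <<'E'
from h import *
go(.562,-.025,.33,-5.4)
s,im=shot('w7'); np.save('w7.npy',[*s['position'],*np.ravel(s['orientation'])])
im=im[:330,80:430]
cv2.imwrite('pics/w7c.png',cv2.resize(np.clip((im/255.)**.5*255,0,255).astype('uint8'),None,fx=1.8,fy=1.8,interpolation=cv2.INTER_CUBIC))
t=vision.camera('top')[:,:,::-1]; cv2.imwrite('pics/top1.png',t)
u=(406,200)
for q in((367,170),(445,170),(443,232),(367,232)): print('crate',plane('top',q,.075).round(3))
g=cv2.GaussianBlur(cv2.cvtColor(t,cv2.COLOR_BGR2GRAY),(3,3),0)
for c,n,r in blobs(g,110,(130,150,390,272),60): print(c.round(1),n,np.round(r[1],1),round(r[2],1))
E
```

```text
t: 19.3
position: [0.5632, -0.0227, 0.3278]
orientation: [[0.995, 0.009, 0.097], [-0.097, -0.0, 0.995], [0.008, -1.0, 0.001]]
ft_force: [-0.3, -0.2, 0.0]
finger_gap: 0.998
turn [-0.001 -0.003  0.008] shift(new axes) [-0.0009 -0.0022 -0.0024] | at [ 0.5632 -0.0227  0.3278] jaw -5.5 t 19.3 gap 0.998 F [-0.3 -0.2  0. ]
crate [ 0.648 -0.272  0.075]
crate [ 0.652 -0.514  0.075]
crate [ 0.459 -0.496  0.075]
crate [ 0.454 -0.266  0.075]
[169.3 158.4] 933 [19. 53.] 90.0
[300.1 208.5] 12621 [121. 168.] 90.0
[372.9 196.9] 820 [62. 25.] 90.0
[156.9 209.5] 569 [16.2 36.6] 76.0
[193.3 237.6] 408 [31.2 13.6] 14.9
[150.9 261. ] 91 [21.5  8.2] 84.6
```

View pics/w7c.png

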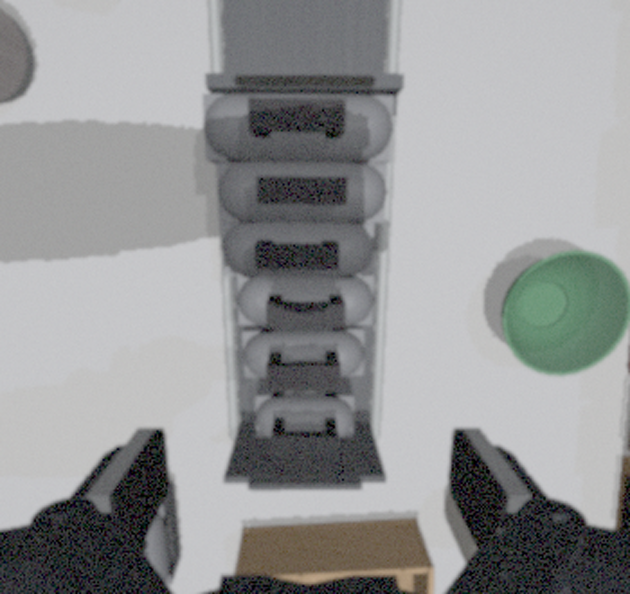

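Run:
```python
from h import *
a=np.load('w7.npy'); s={'position':a[:3],'orientation':a[3:].reshape(3,3)}
W=lambda u,v,z: wplane((80+u/1.8,v/1.8),z,s)[:2].round(4)
for n,u0,u1,v,z in(('4',205,393,128,.1),('3x',219,386,192,.091),('3',222,374,248,.082),('2x',237,374,300,.073),('2',244,364,353,.064),('1',255,354,418,.046),('plate',206,403,90,.11)):
    p,q=W(u0,v,z),W(u1,v,z); print(n,((p+q)/2).round(4),np.linalg.norm(p-q).round(4),'rack y~',((p+q)/2@[.095,.9955]).round(4))
# handle bars: row1 first visible black arm row 413-437
```

```text
4 [0.5716 0.0968] 0.1239 rack y~ 0.1507
3x [0.5698 0.0568] 0.1169 rack y~ 0.1107
3 [0.5625 0.018 ] 0.1127 rack y~ 0.0713
2x [ 0.5641 -0.0234] 0.1074 rack y~ 0.0303
2 [ 0.5582 -0.0694] 0.0996 rack y~ -0.0161
1 [ 0.552  -0.1366] 0.0897 rack y~ -0.0835
plate [0.5772 0.117 ] 0.1236 rack y~ 0.1713
```

```bash
python3 -m crank '0 -.1412 0 0 0 0 .085;0 -.1412 0 0 0 0 .085;0 -.1412 0 0 0 0 .085;0 -.1412 0 0 0 0 .085;0 -.1412 0 0 0 0 .085;0 -.1412 0 0 0 0 .085;0 -.1412 0 0 0 0 .085;0 -.1412 0 0 0 0 .085;0 -.1412 0 0 0 0 .085;0 -.1412 0 0 0 0 .085;0 0 0 0 0 0 .085'
python3 -m crank '0 0 0 .0354 .0133 .0286 .085;0 0 0 .0354 .0133 .0286 .085;0 0 0 .0354 .0133 .0286 .085;0 0 0 .0354 .0133 .0286 .085;0 0 0 .0354 .0133 .0286 .085;0 0 0 .0354 .0133 .0286 .085;0 0 0 .0354 .0133 .0286 .085;0 0 0 0 0 0 .085;0 0 0 0 0 0 .085;0 0 0 0 0 0 .085'
python3 - <<'E'
from h import *
c,t=handle('w8',[.432,.267,.101],.101); go(c[0],c[1],.098,t)
E
```

```text
t: 20.5
position: [0.5614, -0.0228, 0.3243]
orientation: [[0.253, 0.001, -0.967], [0.967, -0.0, 0.253], [0.0, -1.0, -0.001]]
ft_force: [0.2, -1.0, 0.0]
finger_gap: 0.996
t: 21.5
position: [0.4319, 0.2667, 0.2323]
orientation: [[0.255, 0.004, -0.967], [0.967, -0.001, 0.255], [-0.0, -1.0, -0.005]]
ft_force: [-0.3, 0.8, 0.3]
finger_gap: 0.999
pred [251. 189.] blob [224, 174, 55, 23] len 0.0536 centre [0.4306 0.2673 0.101 ] jaw angle 76.5
turn [ 0.005 -0.023  0.   ] shift(new axes) [0.0004 0.1346 0.0018] | at [0.4323 0.2665 0.2326] jaw 75.2 t 21.6 gap 0.996 F [ 0.3 -0.5  0.3]
```

```bash
python3 -m crank '0 -.023 0 0 .03 .002 .085;0 0 0 0 .04 0 .085;0 0 0 0 .035 0 .085;0 0 0 0 .022 0 .085;0 0 0 0 .007 0 .085;0 0 0 0 0 0 .04;0 0 0 0 0 0 .04;0 0 0 0 0 0 .04;0 0 0 0 0 0 .04;0 0 0 0 0 0 .04' 110
python3 -m crank '0 0 0 0 -.01 0 .04;0 0 0 0 -.03 0 .04;0 0 0 0 -.045 0 .04;0 0 0 0 -.045 0 .04;0 0 0 0 -.045 0 .04;0 0 0 0 -.02 0 .04;0 0 0 0 0 0 .04'
python3 - <<'E'
from h import *
go(.5565,-.1015,.305,-5.4)
E
```

```text
t: 22.55
position: [0.4321, 0.2683, 0.1007]
orientation: [[0.231, 0.009, -0.973], [0.973, 0.001, 0.231], [0.003, -1.0, -0.009]]
ft_force: [0.1, -1.5, 7.3]
finger_gap: 0.61
t: 23.25
position: [0.4311, 0.2692, 0.2979]
orientation: [[0.23, 0.012, -0.973], [0.973, 0.004, 0.231], [0.007, -1.0, -0.011]]
ft_force: [0.1, 0.4, -2.1]
finger_gap: 0.607
turn [0.004 1.432 0.013] shift(new axes) [ 0.1597 -0.0071 -0.3573] | at [0.4311 0.2692 0.2979] jaw 76.7 t 23.2 gap 0.607 F [ 0.1  0.4 -2.1]
```

```bash
python3 -m crank '0 .1432 0 0 0 0 .04;0 .1432 0 0 0 0 .04;0 .1432 0 0 0 0 .04;0 .1432 0 0 0 0 .04;0 .1432 0 0 0 0 .04;0 .1432 0 0 0 0 .04;0 .1432 0 0 0 0 .04;0 .1432 0 0 0 0 .04;0 .1432 0 0 0 0 .04;0 .1432 0 0 0 0 .04;0 0 0 0 0 0 .04'
python3 -m crank '0 0 0 .01775 0 -.0397 .04;0 0 0 .01775 0 -.0397 .04;0 0 0 .01775 0 -.0397 .04;0 0 0 .01775 0 -.0397 .04;0 0 0 .01775 0 -.0397 .04;0 0 0 .01775 0 -.0397 .04;0 0 0 .01775 0 -.0397 .04;0 0 0 .01775 0 -.0397 .04;0 0 0 .01775 0 -.0397 .04;0 0 0 0 0 0 .04;0 0 0 0 0 0 .04'
python3 - <<'E'
from h import *
go(.5565,-.1015,.19,-5.4)
E
```

```text
t: 24.35
position: [0.4285, 0.2675, 0.2918]
orientation: [[0.996, 0.002, 0.093], [-0.093, -0.002, 0.996], [0.002, -1.0, -0.002]]
ft_force: [-0.0, -0.2, -2.6]
finger_gap: 0.604
t: 25.45
position: [0.5545, -0.1035, 0.2929]
orientation: [[0.996, 0.002, 0.094], [-0.094, 0.001, 0.996], [0.002, -1.0, 0.001]]
ft_force: [-0.1, 0.6, -1.6]
finger_gap: 0.605
turn [-0.001  0.     0.002] shift(new axes) [0.0018 0.1029 0.0022] | at [ 0.5545 -0.1035  0.2929] jaw -5.4 t 25.4 gap 0.605 F [-0.1  0.6 -1.6]
```

```bash
python3 -m crank '0 0 0 .0018 .035 .002 .04;0 0 0 0 .04 0 .04;0 0 0 0 .028 0 .04;0 0 0 0 .008 0 .04;0 0 0 0 .008 0 .04;0 0 0 0 .008 .001 .04;0 0 0 0 .008 .002 .04;0 0 0 0 .007 .002 .04;0 0 0 0 0 0 .04' 
python3 -m crank '0 0 0 0 .007 .001 .04;0 0 0 0 .007 0 .04;0 0 0 0 0 0 .04;0 0 0 0 0 0 .04'
python3 - <<'E'
from h import *
go(.557,-.097,.1087,-5.4)
s=vision.camera('scene')[:,:,::-1]
b=cv2.resize(s[130:240,150:290],None,fx=3,fy=3,interpolation=cv2.INTER_CUBIC)
im=np.clip((b/255.)**.5*255,0,255).astype('uint8');cv2.imwrite('pics/i4.png',im)
E
```

```text
t: 26.35
position: [0.5597, -0.0983, 0.1533]
orientation: [[0.996, 0.008, 0.094], [-0.094, -0.007, 0.996], [0.009, -1.0, -0.006]]
ft_force: [0.4, -6.1, -3.4]
finger_gap: 0.605
t: 26.75
position: [0.5597, -0.0969, 0.1392]
orientation: [[0.996, 0.008, 0.094], [-0.094, -0.005, 0.996], [0.008, -1.0, -0.004]]
ft_force: [-0.1, -5.2, -4.1]
finger_gap: 0.605
turn [ 0.004 -0.     0.008] shift(new axes) [-0.0026  0.0305 -0.0004] | at [ 0.5597 -0.0969  0.1392] jaw -5.4 t 26.8 gap 0.605 F [-0.1 -5.2 -4.1]
```

```bash
python3 -m crank '0 0 0 -.001 .008 0 .04;0 0 0 -.001 .008 .001 .04;0 0 0 0 .008 .001 .04;0 0 0 0 .006 0 .04;0 0 0 0 .003 0 .04;0 0 0 0 0 0 .04;0 0 0 0 0 0 .04'
python3 - <<'E'
from h import *
go(.557,-.097,.1087,-5.4)
E
```

```text
t: 27.5
position: [0.5577, -0.0954, 0.1085]
orientation: [[0.995, 0.008, 0.094], [-0.094, -0.007, 0.996], [0.009, -1.0, -0.006]]
ft_force: [-6.0, -6.1, 11.0]
finger_gap: 0.607
turn [ 0.006 -0.     0.009] shift(new axes) [-0.0006 -0.0002 -0.0017] | at [ 0.5577 -0.0954  0.1085] jaw -5.4 t 27.5 gap 0.607 F [-6.  -6.1 11. ]
```

```bash
python3 -m crank '0 0 0 0 0 0 .085;0 0 0 0 0 0 .085;0 0 0 0 0 0 .085;0 0 0 0 0 0 .085;0 0 0 0 -.02 0 .085;0 0 0 0 -.045 0 .085;0 0 0 0 -.045 0 .085;0 0 0 0 -.045 0 .085;0 0 0 0 -.045 0 .085;0 0 0 0 -.02 0 .085;0 0 0 0 0 0 .085;0 0 0 0 0 0 .085' 50
python3 - <<'E'
from h import *
go(.557,-.097,.33,-5.4)
s,im=shot('w9'); np.save('w9.npy',[*s['position'],*np.ravel(s['orientation'])])
im=im[:330,80:430]
im=np.clip((im/255.)**.5*255,0,255).astype('uint8')
b=vision.camera('scene')[110:250,150:330,::-1]; b=np.clip((b/255.)**.5*255,0,255).astype('uint8')
b=cv2.resize(b,None,fx=2.2,fy=2.2); im=cv2.resize(im,None,fx=1.12,fy=1.12)
o=np.zeros((max(len(im),len(b)),im.shape[1]+b.shape[1],3),'uint8'); o[:len(im),:im.shape[1]]=im;o[:len(b),im.shape[1]:]=b
cv2.imwrite('pics/w9c.png',o); print(o.shape)
E
```

```text
t: 28.7
position: [0.5558, -0.0925, 0.3251]
orientation: [[0.996, 0.005, 0.094], [-0.094, -0.0, 0.996], [0.005, -1.0, 0.0]]
ft_force: [-0.7, 0.0, -0.7]
finger_gap: 0.991
turn [-0.     0.     0.005] shift(new axes) [ 0.0016 -0.0049 -0.0043] | at [ 0.5558 -0.0925  0.3251] jaw -5.4 t 28.7 gap 0.991 F [-0.7  0.  -0.7]
(370, 788, 3)
```

View pics/w9c.png

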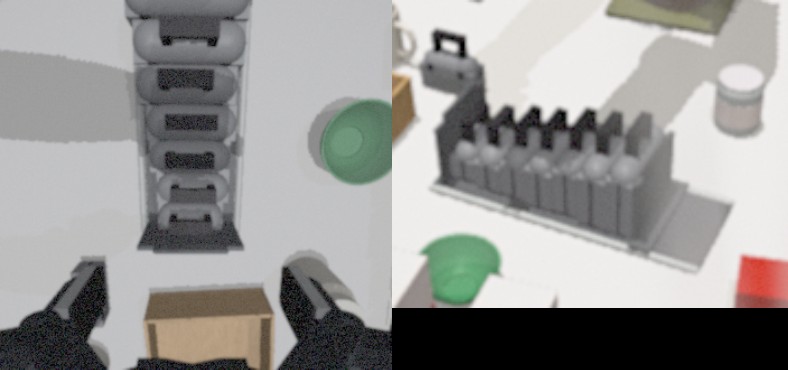

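```bash
python3 -m crank '0 .1392 0 0 0 0 .085;0 .1392 0 0 0 0 .085;0 .1392 0 0 0 0 .085;0 .1392 0 0 0 0 .085;0 .1392 0 0 0 0 .085;0 .1392 0 0 0 0 .085;0 .1392 0 0 0 0 .085;0 .1392 0 0 0 0 .085;0 .1392 0 0 0 0 .085;0 .1392 0 0 0 0 .085;0 .1392 0 0 0 0 .085;0 0 0 0 0 0 .085'
python3 -m crank '0 0 0 .0341 .018 -.0328 .085;0 0 0 .0341 .018 -.0328 .085;0 0 0 .0341 .018 -.0328 .085;0 0 0 .0341 .018 -.0328 .085;0 0 0 .0341 .018 -.0328 .085;0 0 0 0 0 0 .085;0 0 0 0 0 0 .085;0 0 0 0 0 0 .085'
python3 - <<'E'
from h import *
c,t=handle('w10',[.383,-.254,.101],.101); go(c[0],c[1],.1005,t)
E
```

```text
t: 30.0
position: [0.5548, -0.0925, 0.3235]
orientation: [[-0.054, 0.001, 0.999], [-0.999, 0.0, -0.054], [-0.0, -1.0, 0.001]]
ft_force: [-0.2, 0.4, -0.3]
finger_gap: 0.995
t: 30.8
position: [0.386, -0.2518, 0.2358]
orientation: [[-0.052, 0.006, 0.999], [-0.999, -0.0, -0.052], [-0.0, -1.0, 0.006]]
ft_force: [0.2, -0.4, -0.4]
finger_gap: 0.997
pred [254. 194.] blob [229, 177, 56, 23] len 0.0555 centre [ 0.3853 -0.2568  0.101 ] jaw angle -95.0
turn [-0.006  0.035  0.   ] shift(new axes) [ 0.0052  0.1355 -0.0006] | at [ 0.3864 -0.2517  0.236 ] jaw -93.0 t 30.9 gap 0.99 F [ 0.3 -0.6  0.4]
```

```bash
python3 -m crank '0 .035 0 .005 .03 0 .085;0 0 0 0 .04 0 .085;0 0 0 0 .035 0 .085;0 0 0 0 .022 0 .085;0 0 0 0 .008 0 .085;0 0 0 0 0 0 .04;0 0 0 0 0 0 .04;0 0 0 0 0 0 .04;0 0 0 0 0 0 .04;0 0 0 0 0 0 .04' 90
python3 -m crank '0 0 0 0 -.01 0 .04;0 0 0 0 -.03 0 .04;0 0 0 0 -.045 0 .04;0 0 0 0 -.045 0 .04;0 0 0 0 -.01 0 .04;0 0 0 0 0 0 .04'
python3 - <<'E'
from h import *
go(.513,-.387,.24,-93)
E
```

```text
t: 31.85
position: [0.3873, -0.2579, 0.1025]
orientation: [[-0.089, 0.009, 0.996], [-0.996, -0.002, -0.089], [0.001, -1.0, 0.009]]
ft_force: [0.7, 1.6, 6.2]
finger_gap: 0.609
t: 32.45
position: [0.3858, -0.258, 0.243]
orientation: [[-0.09, 0.009, 0.996], [-0.996, -0.003, -0.09], [0.003, -1.0, 0.009]]
ft_force: [-0.4, 0.7, -2.7]
finger_gap: 0.611
turn [-0.009 -0.037  0.003] shift(new axes) [0.1222 0.003  0.1337] | at [ 0.3858 -0.258   0.243 ] jaw -95.1 t 32.5 gap 0.611 F [-0.4  0.7 -2.7]
```

```bash
python3 -m crank '0 -.037 0 0 0 0 .04;0 0 0 .0306 0 .0334 .04;0 0 0 .0306 0 .0334 .04;0 0 0 .0306 0 .0334 .04;0 0 0 .0306 0 .0334 .04;0 0 0 0 .03 0 .04;0 0 0 0 .035 0 .04;0 0 0 0 .03 0 .04;0 0 0 0 .02 0 .04;0 0 0 0 .01 0 .04;0 0 0 0 .006 0 .04;0 0 0 0 0 0 .04'
python3 -c "
from h import *
go(.513,-.387,.1085,-93)"
```

```text
t: 33.65
position: [0.5121, -0.386, 0.1101]
orientation: [[-0.052, 0.004, 0.999], [-0.999, 0.0, -0.052], [-0.0, -1.0, 0.004]]
ft_force: [-0.7, -0.5, -2.6]
finger_gap: 0.609
turn [-0.004 -0.    -0.   ] shift(new axes) [0.0009 0.0016 0.001 ] | at [ 0.5121 -0.386   0.1101] jaw -93.0 t 33.6 gap 0.609 F [-0.7 -0.5 -2.6]
```

```bash
python3 -m crank '0 0 0 0 .003 0 .04;0 0 0 0 .001 0 .04;0 0 0 0 0 0 .085;0 0 0 0 0 0 .085;0 0 0 0 0 0 .085;0 0 0 0 0 0 .085;0 0 0 0 -.02 0 .085;0 0 0 0 -.04 0 .085;0 0 0 0 -.045 0 .085;0 0 0 0 -.045 0 .085;0 0 0 0 -.04 0 .085;0 0 0 0 0 0 .085' 50
python3 -m crank '0 -.145 0 0 0 0 .085;0 -.145 0 0 0 0 .085;0 -.145 0 0 0 0 .085;0 -.145 0 0 0 0 .085;0 -.145 0 0 0 0 .085;0 -.145 0 0 0 0 .085;0 -.145 0 0 0 0 .085;0 -.145 0 0 0 0 .085;0 -.145 0 0 0 0 .085;0 -.145 0 0 0 0 .085;0 -.145 0 0 0 0 .085;0 -.145 0 0 0 0 .085'
python3 -m crank '0 -.145 0 0 0 0 .085;0 -.145 0 0 0 0 .085;0 -.145 0 0 0 0 .085;0 -.145 0 0 0 0 .085;0 -.145 0 0 0 0 .085;0 -.145 0 0 0 0 .085;0 -.145 0 0 0 0 .085;0 -.145 0 0 0 0 .085;0 -.145 0 0 0 0 .085;0 -.145 0 0 0 0 .085;0 -.145 0 0 0 0 .085;0 -.11 0 0 0 0 .085'
python3 - <<'E'
from h import *
go(.5165,.386,.30,104.3); print(bot.read_state()['qpos'].round(2) if hasattr(bot.read_state()['qpos'],'round') else bot.read_state()['qpos'])
t=vision.camera('top')[:,:,::-1]; cv2.imwrite('pics/top2.png',t); g=cv2.GaussianBlur(cv2.cvtColor(t,cv2.COLOR_BGR2GRAY),(3,3),0)
for c,n,r in blobs(g,110,(130,150,345,272),60): print(c.round(1),n,np.round(r[1],1),round(r[2],1))
E
```

```text
t: 34.85
position: [0.5139, -0.3881, 0.3035]
orientation: [[-0.052, 0.015, 0.999], [-0.999, -0.008, -0.052], [0.007, -1.0, 0.015]]
ft_force: [0.5, -0.8, 0.7]
finger_gap: 0.994
t: 36.05
position: [0.5114, -0.3862, 0.2954]
orientation: [[0.992, 0.004, -0.122], [0.122, 0.0, 0.992], [0.004, -1.0, -0.0]]
ft_force: [0.0, 0.0, 0.1]
finger_gap: 0.996
t: 37.25
position: [0.5114, -0.3862, 0.2954]
orientation: [[-0.253, 0.004, -0.967], [0.967, 0.0, -0.253], [-0.001, -1.0, -0.004]]
ft_force: [-0.4, 0.0, 0.4]
finger_gap: 0.993
turn [ 0.004  0.007 -0.001] shift(new axes) [ 0.747  -0.0046 -0.1957] | at [ 0.5114 -0.3862  0.2954] jaw 104.7 t 37.2 gap 0.993 F [-0.4  0.   0.4]
[-0.65  0.46  0.26  1.37  0.   -0.9 ]
[169.3 158.4] 940 [19. 53.] 90.0
[272.2 197.8] 5313 [125.1  48.3] 6.1
[157.  209.4] 585 [16.5 36.9] 76.0
[331.4 256.4] 884 [42. 37.] 90.0
[145.9 257.7] 144 [29.2 17.2] 39.5
```

B is unmoved. Go over it.

```bash
python3 -m crank '0 0 0 .0415 0 -.0109 .085;0 0 0 .0415 0 -.0109 .085;0 0 0 .0415 0 -.0109 .085;0 0 0 .0415 0 -.0109 .085;0 0 0 .0415 0 -.0109 .085;0 0 0 .0415 0 -.0109 .085;0 0 0 .0415 0 -.0109 .085;0 0 0 .0415 0 -.0109 .085;0 0 0 .0415 0 -.0109 .085;0 0 0 .0415 0 -.0109 .085;0 0 0 .0415 0 -.0109 .085;0 0 0 .0415 0 -.0109 .085'
python3 -m crank '0 0 0 .0415 0 -.0109 .085;0 0 0 .0415 0 -.0109 .085;0 0 0 .0415 0 -.0109 .085;0 0 0 .0415 0 -.0109 .085;0 0 0 .0415 0 -.0109 .085;0 0 0 .0415 0 -.0109 .085;0 0 0 0 .025 0 .085;0 0 0 0 .025 0 .085;0 0 0 0 0 0 .085;0 0 0 0 0 0 .085;0 0 0 0 0 0 .085'
python3 - <<'E'
from h import *
c,t=handle('w11',[.5165,.386,.119],.119); go(c[0],c[1],.118,t)
E
```

```text
t: 38.5
position: [0.5142, 0.1302, 0.2957]
orientation: [[-0.246, 0.005, -0.969], [0.969, -0.001, -0.246], [-0.002, -1.0, -0.004]]
ft_force: [0.8, 0.2, 1.0]
finger_gap: 0.999
t: 39.6
position: [0.517, 0.3861, 0.2475]
orientation: [[-0.247, 0.007, -0.969], [0.969, 0.001, -0.247], [-0.001, -1.0, -0.007]]
ft_force: [-0.1, 0.4, -0.4]
finger_gap: 1.0
pred [251. 189.] blob [221, 173, 57, 24] len 0.054 centre [0.5163 0.3833 0.1189] jaw angle 104.6
turn [ 0.007 -0.005 -0.001] shift(new axes) [-0.0025  0.1298  0.0016] | at [0.5172 0.3861 0.2478] jaw 104.3 t 39.6 gap 0.994 F [ 0.9 -0.3 -0.1]
```

```bash
python3 -m crank '0 0 0 -.0025 .03 .0015 .085;0 0 0 0 .04 0 .085;0 0 0 0 .035 0 .085;0 0 0 0 .02 0 .085;0 0 0 0 .005 0 .085;0 0 0 0 0 0 .04;0 0 0 0 0 0 .04;0 0 0 0 0 0 .04;0 0 0 0 0 0 .04;0 0 0 0 0 0 .04' 90
python3 -m crank '0 0 0 0 -.01 0 .04;0 0 0 0 -.03 0 .04;0 0 0 0 -.045 0 .04;0 0 0 0 -.045 0 .04;0 0 0 0 -.045 0 .04;0 0 0 0 -.025 0 .04;0 0 0 0 0 0 .04'
python3 - <<'E'
from h import *
go(.597,-.39,.32,87)
E
```

```text
t: 40.65
position: [0.518, 0.3844, 0.1189]
orientation: [[-0.248, 0.01, -0.969], [0.969, 0.003, -0.248], [0.0, -1.0, -0.01]]
ft_force: [0.3, 0.6, 7.2]
finger_gap: 0.612
t: 41.35
position: [0.5165, 0.3842, 0.3212]
orientation: [[-0.248, 0.012, -0.969], [0.969, 0.005, -0.248], [0.002, -1.0, -0.013]]
ft_force: [1.0, 0.6, -2.7]
finger_gap: 0.608
turn [0.012 0.303 0.003] shift(new axes) [-0.769   0.0012 -0.1209] | at [0.5165 0.3842 0.3212] jaw 104.4 t 41.4 gap 0.608 F [ 1.   0.6 -2.7]
```

```bash
python3 -m crank '0 .101 0 0 0 0 .04;0 .101 0 0 0 0 .04;0 .101 0 0 0 0 .04;0 0 0 -.0427 0 -.0067 .04;0 0 0 -.0427 0 -.0067 .04;0 0 0 -.0427 0 -.0067 .04;0 0 0 -.0427 0 -.0067 .04;0 0 0 -.0427 0 -.0067 .04;0 0 0 -.0427 0 -.0067 .04;0 0 0 -.0427 0 -.0067 .04;0 0 0 -.0427 0 -.0067 .04;0 0 0 -.0427 0 -.0067 .04'
python3 -m crank '0 0 0 -.0427 0 -.0067 .04;0 0 0 -.0427 0 -.0067 .04;0 0 0 -.0427 0 -.0067 .04;0 0 0 -.0427 0 -.0067 .04;0 0 0 -.0427 0 -.0067 .04;0 0 0 -.0427 0 -.0067 .04;0 0 0 -.0427 0 -.0067 .04;0 0 0 -.0427 0 -.0067 .04;0 0 0 -.0427 0 -.0067 .04;0 0 0 0 0 0 .04;0 0 0 0 0 0 .04;0 0 0 0 0 0 .04'
python3 - <<'E'
from h import *
go(.597,-.39,.125,87)
s,im=shot('w12'); im=np.clip((im/255.)**.5*255,0,255).astype('uint8'); b=vision.camera('scene')[100:220,50:270,::-1];b=np.clip((b/255.)**.5*255,0,255).astype('uint8')
b=cv2.resize(b,None,fx=1.25,fy=1.25); o=np.zeros((384,512+b.shape[1],3),'uint8');o[:,:512]=im;o[:len(b),512:]=b;cv2.imwrite('pics/w12c.png',o); print(o.shape)
E
```

```text
t: 42.55
position: [0.554, -0.0054, 0.3143]
orientation: [[0.052, 0.001, -0.999], [0.999, -0.0, 0.052], [-0.0, -1.0, -0.001]]
ft_force: [1.6, 0.2, -2.7]
finger_gap: 0.607
t: 43.75
position: [0.5952, -0.3896, 0.3153]
orientation: [[0.052, 0.002, -0.999], [0.999, 0.002, 0.052], [0.002, -1.0, -0.002]]
ft_force: [0.5, 0.3, -2.3]
finger_gap: 0.612
turn [0.002 0.001 0.002] shift(new axes) [-0.0003  0.1903 -0.0019] | at [ 0.5952 -0.3896  0.3153] jaw 87.0 t 43.8 gap 0.612 F [ 0.5  0.3 -2.3]
(384, 787, 3)
```

View pics/w12c.png

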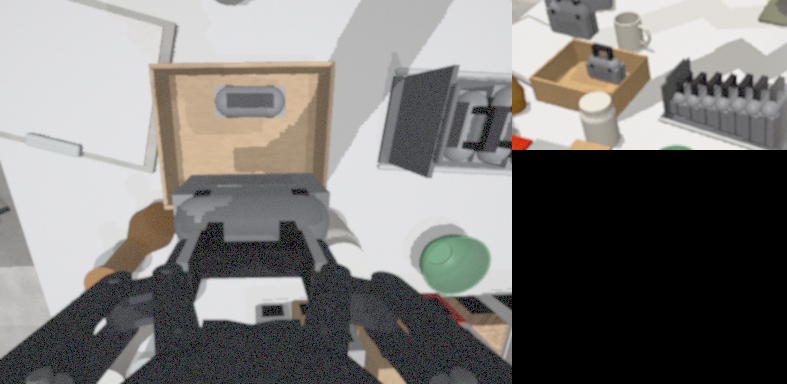

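Run:
```python
from h import *
s=bot.read_state()
for uv,z in(((152,66),.075),((333,64),.075),((165,208),.075),((168,207),.0),((250,101),.053)): print(wplane(uv,z,s).round(3))
```

```text
[ 0.464 -0.504  0.075]
[ 0.473 -0.282  0.075]
[ 0.649 -0.514  0.075]
[ 0.674 -0.536  0.   ]
[ 0.51  -0.386  0.053]
```

```bash
python3 -m crank '0 0 0 0 .03 0 .04;0 0 0 0 .04 0 .04;0 0 0 0 .04 0 .04;0 0 0 0 .035 0 .04;0 0 0 0 .025 0 .04;0 0 0 0 .012 0 .04;0 0 0 0 .007 0 .04;0 0 0 0 .003 0 .04;0 0 0 0 0 0 .04'
python3 -m crank '0 0 0 0 0 0 .085;0 0 0 0 0 0 .085;0 0 0 0 0 0 .085;0 0 0 0 0 0 .085;0 0 0 0 -.02 0 .085;0 0 0 0 -.04 0 .085;0 0 0 0 -.045 0 .085;0 0 0 0 -.045 0 .085;0 0 0 0 -.04 0 .085;0 0 0 0 0 0 .085;0 0 0 0 0 0 .085' 50
python3 - <<'E'
from h import *
go(.597,-.39,.3,87)
t=vision.camera('top')[:,:,::-1]; cv2.imwrite('pics/top3.png',t)
E
```

```text
t: 44.75
position: [0.5974, -0.3909, 0.1261]
orientation: [[0.052, 0.007, -0.999], [0.999, -0.002, 0.052], [-0.001, -1.0, -0.007]]
ft_force: [0.0, 0.6, -3.3]
finger_gap: 0.613
t: 45.85
position: [0.5963, -0.3911, 0.3165]
orientation: [[0.052, 0.008, -0.999], [0.999, -0.003, 0.052], [-0.002, -1.0, -0.008]]
ft_force: [0.1, -0.6, -0.6]
finger_gap: 0.996
turn [ 0.008  0.    -0.002] shift(new axes) [ 0.0011  0.0165 -0.0007] | at [ 0.5963 -0.3911  0.3165] jaw 87.0 t 45.9 gap 0.996 F [ 0.1 -0.6 -0.6]
```

```bash
python3 -m crank '0 .1466 0 0 0 0 .085;0 .1466 0 0 0 0 .085;0 .1466 0 0 0 0 .085;0 .1466 0 0 0 0 .085;0 .1466 0 0 0 0 .085;0 .1466 0 0 0 0 .085;0 .1466 0 0 0 0 .085;0 .1466 0 0 0 0 .085;0 .1466 0 0 0 0 .085;0 .1466 0 0 0 0 .085;0 .1466 0 0 0 0 .085'
python3 -m crank '0 0 0 -.0056 0 .0477 0;0 0 0 -.0056 0 .0477 0;0 0 0 -.0056 0 .0477 0;0 0 0 -.0056 0 .0477 0;0 0 0 -.0056 0 .0477 0;0 0 0 -.0056 0 .0477 0;0 0 0 -.0056 0 .0477 0;0 0 0 -.0056 0 .0477 0;0 0 0 -.0056 0 .0477 0;0 0 0 -.0056 0 .0477 0;0 0 0 -.0056 0 .0477 0;0 0 0 -.0056 0 .0477 0'
python3 -m crank '0 0 0 0 0 0 0;0 0 0 0 0 0 0;0 0 0 0 0 0 0'
python3 - <<'E'
from h import *
go(.583,.187,.117,-5.4)
im=cv2.imread('pics/top3.png')[130:250,190:455]; im=cv2.resize(np.clip((im/255.)**.5*255,0,255).astype('uint8'),None,fx=3,fy=3,interpolation=cv2.INTER_CUBIC)
g=cv2.GaussianBlur(cv2.cvtColor(cv2.imread('pics/top3.png'),cv2.COLOR_BGR2GRAY),(3,3),0)
# plate line in top view: dark stripe along row line near y .13
for y in(.10,.12,.13,.14,.15,.16): 
    print(y,proj('top',[.578,y,.11]).round(1))
v=int(proj('top',[.578,.135,.11])[1]); print(v,g[v,225:255].tolist())
s,w=shot('w13'); w=w[:300]; print(wproj([.578,.13,.11],s))
E
```

```text
t: 47.0
position: [0.5949, -0.3901, 0.312]
orientation: [[0.995, 0.001, 0.1], [-0.1, 0.002, 0.995], [0.001, -1.0, 0.002]]
ft_force: [0.3, 0.3, 0.1]
finger_gap: 0.994
t: 48.2
position: [0.5809, 0.1871, 0.3122]
orientation: [[0.996, 0.001, 0.094], [-0.094, -0.002, 0.996], [0.001, -1.0, -0.002]]
ft_force: [0.4, -0.5, 0.6]
finger_gap: 0.005
t: 48.5
position: [0.5818, 0.1846, 0.3131]
orientation: [[0.996, 0.002, 0.094], [-0.094, -0.002, 0.996], [0.003, -1.0, -0.002]]
ft_force: [0.1, -0.6, -0.2]
finger_gap: -0.003
turn [ 0.002 -0.     0.003] shift(new axes) [0.001  0.1961 0.0025] | at [0.5818 0.1846 0.3131] jaw -5.4 t 48.5 gap -0.003 F [ 0.1 -0.6 -0.2]
0.1 [247.  187.7]
0.12 [240.4 187.6]
0.13 [237.1 187.5]
0.14 [233.7 187.4]
0.15 [230.4 187.4]
0.16 [227.1 187.3]
187 [66, 66, 64, 64, 65, 67, 67, 68, 67, 62, 53, 44, 36, 33, 39, 53, 60, 57, 48, 41, 37, 37, 43, 53, 63, 69, 67, 60, 56, 56]
[251.33066528 215.66202123]
```

```bash
python3 -m crank '0 0 0 .001 .04 .0025 0;0 0 0 0 .045 0 0;0 0 0 0 .045 0 0;0 0 0 0 .04 0 0;0 0 0 0 .026 0 0;0 0 0 0 0 0 0;0 0 0 0 0 -.012 0;0 0 0 0 0 -.01 0;0 0 0 0 0 -.005 0;0 0 0 0 0 0 0'
python3 -m crank '0 0 0 0 0 -.003 0;0 0 0 0 0 -.003 0;0 0 0 0 0 -.003 0;0 0 0 0 0 0 0'
python3 -m crank '0 0 0 0 0 -.003 0;0 0 0 0 0 -.003 0;0 0 0 0 0 0 0'
```

```text
t: 49.55
position: [0.583, 0.1599, 0.1203]
orientation: [[0.995, 0.008, 0.095], [-0.095, 0.0, 0.995], [0.008, -1.0, 0.001]]
ft_force: [-0.4, 0.1, -0.3]
finger_gap: 0.004
t: 49.95
position: [0.5811, 0.1518, 0.1185]
orientation: [[0.996, 0.005, 0.094], [-0.094, -0.001, 0.996], [0.005, -1.0, -0.0]]
ft_force: [-0.3, -0.1, -0.3]
finger_gap: 0.003
t: 50.25
position: [0.5805, 0.1457, 0.1184]
orientation: [[0.996, 0.005, 0.094], [-0.094, -0.001, 0.996], [0.005, -1.0, -0.0]]
ft_force: [0.2, 0.8, -0.3]
finger_gap: -0.005
```

```bash
python3 -m crank '0 0 0 0 0 -.002 0;0 0 0 0 0 -.002 0;0 0 0 0 0 0 0'
python3 -m crank '0 0 0 0 0 -.002 0;0 0 0 0 0 -.002 0;0 0 0 0 0 0 0'
python3 -m crank '0 0 0 0 0 -.002 0;0 0 0 0 0 -.002 0;0 0 0 0 0 0 0' | grep -E 'pos|force'
python3 -m crank '0 0 0 0 0 -.002 0;0 0 0 0 0 -.002 0;0 0 0 0 0 0 0' | grep -E 'pos|force'
```

```text
t: 50.55
position: [0.5803, 0.142, 0.1185]
orientation: [[0.996, 0.005, 0.094], [-0.094, -0.0, 0.996], [0.005, -1.0, 0.0]]
ft_force: [1.2, 0.8, -0.7]
finger_gap: 0.002
t: 50.85
position: [0.5801, 0.1401, 0.1186]
orientation: [[0.996, 0.005, 0.093], [-0.093, 0.004, 0.996], [0.005, -1.0, 0.005]]
ft_force: [0.8, 6.2, -1.5]
finger_gap: 0.002
position: [0.58, 0.139, 0.1187]
ft_force: [0.9, 12.6, -2.9]
position: [0.58, 0.1387, 0.1188]
ft_force: [1.6, 22.9, -3.8]
```

```bash
python3 -m crank '0 0 0 0 0 .01 0;0 0 0 0 0 .02 0;0 0 0 0 -.03 .01 0;0 0 0 0 -.045 0 0;0 0 0 0 -.045 0 0;0 0 0 0 -.045 0 0;0 0 0 0 -.045 0 .085;0 0 0 0 0 -.04 .085;0 0 0 0 0 -.04 .085;0 0 0 0 0 -.04 .085;0 0 0 0 0 -.04 .085;0 0 0 0 0 0 .085'
python3 -m crank '0 0 0 0 0 -.04 .085;0 0 0 0 0 -.02 .085;0 0 0 0 0 0 .085;0 0 0 0 0 0 .085' | grep pos
python3 - <<'E'
from h import *
s,w=shot('w14'); np.save('w14.npy',[*s['position'],*np.ravel(s['orientation'])])
f=lambda i:np.clip((i/255.)**.5*255,0,255).astype('uint8')
t=vision.camera('top')[:,:,::-1]; c=vision.camera('scene')[:,:,::-1]; cv2.imwrite('pics/top4.png',t)
r=lambda i,k:cv2.resize(i,None,fx=k,fy=k,interpolation=cv2.INTER_CUBIC)
a=r(f(w[:300,140:380]),1.7); b=r(f(c[110:250,50:290]),1.6); d=r(f(t[130:260,330:460]),1.6)
o=np.zeros((max(len(a),len(b)+len(d)),a.shape[1]+b.shape[1],3),'uint8'); o[:len(a),:a.shape[1]]=a; o[:len(b),a.shape[1]:]=b; o[len(b):len(b)+len(d),a.shape[1]:a.shape[1]+d.shape[1]]=d
cv2.imwrite('pics/final.png',o); print(o.shape)
E
```

```text
t: 52.65
position: [0.566, 0.0061, 0.3288]
orientation: [[0.995, 0.004, 0.099], [-0.099, -0.004, 0.995], [0.005, -1.0, -0.003]]
ft_force: [0.4, 1.1, 0.7]
finger_gap: 0.988
position: [0.5612, -0.0488, 0.3285]
(510, 792, 3)
```

View pics/final.png

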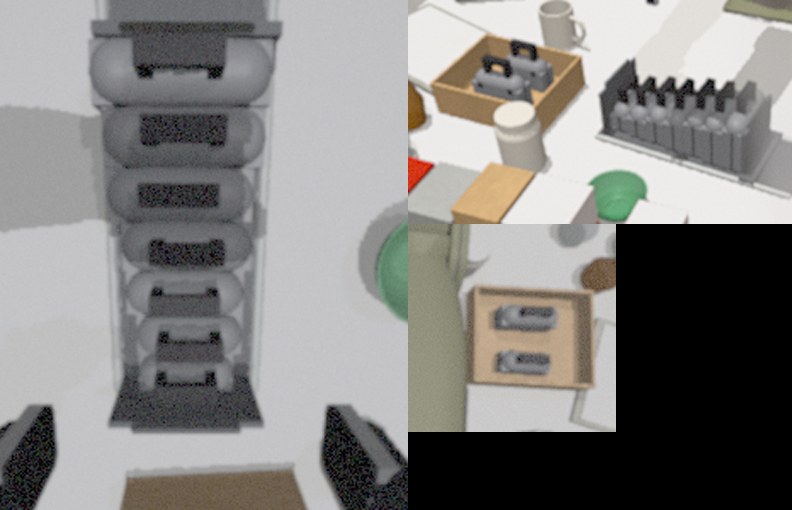

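```bash
python3 -c "
from station import workorder,bot
print(bot.read_state()['t']); print(workorder.hand_in())"
```

```text
53.2
the job is handed in; nothing more can be done
None
```

The job is done and handed in at t ≈ 53 s of the 210 s allowed; `hand_in` gave no verdict. I found five loose cases: two of size 1, two of size 2 and one of size 3. One of each size went into the row, and the spare size 1 and size 2 stand upright in the crate.

I pushed the end plate in from outside until the force rose to about 23 N with almost no further movement. That is well above my estimate of about 10 N for friction, so I took the row as closed.

- **Row:** the last pictures show seven upright cases in size order, closed up with the plate against the tallest.
- **Alignment:** by eye from the picture, the cases line up to about 3 mm, with the inserted size 2 furthest off. I did not measure it more closely, or work out the gaps one by one after the final push.
- **Tilt during insertion:** the third row case leaned while the size 3 was going in. It stood upright again once I shifted over a little.
- **Size 2 spare:** I let it go about a millimetre above the crate floor, and it is standing.
- **Other things:** I steered clear of the bystander objects. The mug, bowl and jar look undisturbed in the last pictures. I did not check the positions of the others afterwards.
- **Measurement disagreement:** the top camera placed the handles about 5 mm off from the wrist camera, so I used the wrist camera.

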